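# Pick the snap ring out of the window cell

### The arm

A 6-joint arm with a two-finger parallel gripper is mounted at the origin on the work surface. World frame = base frame: x ahead of the robot, y to its left, z up, the work surface at z = 0. Lengths are in m, angles in rad, forces in N, time in s.
With the tool pointing down it reaches from about 0.375 to 0.9 m from the base axis. Payload 3.1 kg.
Tool frame: the origin (TCP) lies at the very end of the fingers, on their centre line; the grasp point (between the pads) lies 19 mm behind it (tcp_to_grasp is the distance from the TCP to the grasp point, in m); z points along the fingers, y is the direction in which the jaws open and shut (so a half turn about z gives the same grasp; the last joint's range is limited). The gripper opens to 85 mm and grips with 20 to 120 N. Pads are 22 mm wide; open, the fingers measure 114 mm over their backs; the gripper's body (76 mm by 85 mm) begins 54 mm behind the grasp point. The pads swing forward as they close: fully open they stand 13 mm farther back than shut.
Start: joints at [0.923, 0.527, 1.433, -0, 1.181, -0.178], TCP at [0.282, 0.558, 0.231] pointing down, gripper open.
Joint ranges: [-3.08, 3.08], [-0.75, 2.2], [0.22, 2.44], [-1.43, 4.57], [0, 2.65], [-2.85, 2.85]. Speed limits (rad/s): [2.79, 2.79, 3.14, 3.14, 3.14, 3.14].

### API

Orientations are given as a unit quaternion [x, y, z, w].
In Python, from station import sense, snapshot, camera_info, sign_off, tcp_to_grasp gives the robot as it stands.
- The arm moves only by the shell command python3 -m inch 'ROWS' [FORCE]. ROWS is JSON, a list of rows, each a list of 3 entries, a list of its own where there are three numbers: the closure, from -1 (fully open) to 1 (shut), so that 0 is half open, then the shift along the tool's x, y, z normalised to -1 to 1, where 1 is 10 cm, then the turn, a rotation vector about the tool's x, y, z normalised to -1 to 1, where 1 is 360 degrees. In form: [[jaw, [dx, dy, dz], [ax, ay, az]], ...]. A call has 1 to 20 rows; each row is the pose to reach, as a shift and turn from the pose commanded when the call began, along the tool's axes at that moment, turning the shorter way round; what a row does not reach only later rows make up. A row lasts 1/10 s, in which the tool goes at most 50 mm and 8.59 degrees, less where a joint would pass 70% of its speed; a pose out of reach is approached as far as the arm can. A call with a number of a shift or a turn outside -1 to 1 is refused whole. A call with a gripper value outside its range is refused whole. The fingers move at their own pace and stop on an object; FORCE is the grip in N (left out, the last holds). Time passes only in rows, so rows that repeat a pose let the fingers close. It gives the time, the measured TCP pose, the force and the opening at its end, in the units of the state.
- sense(): the state, without advancing time (a new reading comes with each control period).
- snapshot(name): name is "side" or "top"; returns (picture, depth): 480x640x3 uint8, blue, green, red; 480x640 float32, m along the optical axis (not along the pixel's ray), 0 where there is no reading.
- camera_info(name): a dict with "K" (3x3 intrinsics, pixels), "dist" ([k1, k2, p1, p2, k3] as OpenCV has them; the pictures are not rectified), "origin" and "orientation" of the camera in the world. Camera axes: x right, y down, z forward; pixel columns grow to the right and rows downward; lengths in m; the calibration is good to about 2 mm. A picture is of the moment at which its call begins. camera_info takes no time and is no camera call.
- sign_off(): hands the job in, once; it reports no verdict.
The state is a dict: "t": time; "q": joint angles; "qd": joint speeds; "tau": joint torques, N m; "tcp_pos": TCP position; "tool_rot": TCP orientation; "force": force on the tool from outside, world axes, zero at the start; "ft_torque": the same for the moment, N m; "finger_gap": opening from 0.0 (shut) to 1.0 (fully open).
Only numpy, scipy, OpenCV 4.12 (cv2) and the standard library are available. Lean on these libraries where they do the work, as an engineer would, in place of code of your own. Each camera call takes 0.05 s, during which the arm holds its last target.

### The job

Take the hooked pick from its stand, work its toe under the springy end of the dark split ring at the notch of the window cell and gently lever that end up out of its groove onto the rim, without pressing hard on the glass. Then put the pick back in its stand, lift the ring off the cell and lay it flat in the middle of the yellow dish, leaving the other things alone.

Things in the scene. Friction and masses are not known exactly. Their poses are not given: they have to be found in the camera images.
- cell: Round bare-metal window cell (fixed), 132 mm across its foot, 116 mm across its collar, 40.5 mm high. Origin: centre of its underside; z up; its own -x points to the notch in the rim. Inside, from below: glass (top at z = 24 mm, radius 39.5), ledge at z = 30 mm (radius 40 to 50) that carries the ring, flat rim top at z = 40.5 mm out to radius 58.
- notch (a point): Middle of the cell's notch, 44 mm from the axis, at the level of the glass's top (z = 24 mm in the cell); axes as the cell's. Notch 15 mm wide; ledge and rim are cut away there from the bore right through to the outside, down to 7.5 mm below the glass's top, so under the ring there is 6 mm above glass level.
- rim_edge (a point): Inner edge of the rim at the notch, 44.8 mm from the cell's axis, z = 40.5 mm; axes as the cell's. Beside the notch and on the opposite side the groove wall leans inward going up (0.6 mm per mm, up to this edge) and so hooks over the ring; elsewhere it is upright, radius 49.7 mm.
- window: Greenish glass disc in the cell, 79 mm across, lying on a rubber gasket (pressed from above it gives 0.05 mm per N), fragile: 12 N at most. Origin and axes: the cell's own (its top face lies 24 mm above the origin).
- ring: Dark split ring of round 8 mm steel wire, 0.1 kg, 96 mm across, centre-line radius 44 mm, smooth. Origin: centre of the circle at mid-wire height (z = 34 mm in the cell when seated), axes then as the cell's. From above, counter-clockwise from the notch direction: rigid part from +40 to +275 deg, springy arm from -85 to +14 deg; the 12 mm split is at about +19 to +35 deg.
- ring_end (a point): On the wire's centre line in the springy arm, over the middle of the notch when seated, 15 mm before the arm's rounded tip. The arm presses outward here with about 4 N (7 N drawn in 3 mm). Lifted some 10 mm (6 to 15 N) it is forced in 3 mm, snaps out over the rim edge and stays on the rim, some 5 to 7 mm farther out than seated; the ring then tilts about 7 deg and can be gripped across the wire.
- ring_hinge (a point): Point on the wire's centre line (44 mm from the ring's centre, at -85 deg) about which the springy arm bends, in the ring's plane only. z is the ring's axis.
- pick: Hooked pick, upright, 85 g. Steel toe 6 mm wide, 4.5 mm thick, along the pick's own -x to 15 mm from the axis, on a 5 mm rod clamped in a 7 mm tube: it reaches 0 to 12 mm BELOW the origin, differently each time, not reported: find by feel. Origin: shaft axis, z up. Tube z = 24 to 60 mm; collar 30 mm across, 60 to 64; orange handle 16 x 16 mm square to x, y, 64 to 109; cap to 113.
- stand: Grey block 62 x 62 x 76 mm high (fixed) with a 28 x 16 mm well (along its x and y) open at the top, its middle 6 mm towards the stand's -x. Origin: centre of its underside. The pick hangs in it by its collar, axes alike (toe to the stand's -x), the pick's origin 16 mm straight above the stand's.
- dish: Yellow square tray, 150 x 150 mm outside, walls 4 mm thick and 22 mm high (fixed), floor 4 mm thick. Origin: centre of its underside.
- wash_bottle: White wash bottle, 66 mm across, 160 mm high; loose bystander, to be left alone. Origin: centre of its underside.
- amber_jar: Amber jar, 54 mm across, 75 mm high; loose bystander, to be left alone. Origin: centre of its underside.
- spare_glass: Spare greenish glass disc, 79 mm across, 7 mm thick, lying flat on the bench; loose bystander, to be left alone. Origin: centre of its underside.
- driver: Screwdriver with blue handle, lying; loose bystander, to be left alone. Origin: on its axis, near mid-length.
- white_jar: White jar, 68 mm across, 85 mm high; loose bystander, to be left alone. Origin: centre of its underside.
- vial: Small clear vial with blue cap, 25 mm across, 45 mm high; loose bystander, to be left alone. Origin: centre of its underside.
Things that resemble listed ones, but are neither listed nor needed, are in the scene too. Leave any purple or turquoise look-alike of the stand alone.

How it is judged:
By the outcome, as a careful person would: the job done as asked, in the order asked, and still so for the second after the job is handed in, with the robot touching nothing.
It also fails if it takes over 69 s, if anything falls off the work surface, if the arm or the gripper's body presses on something with over 40 N, if the wrist force passes 120 N, or if a joint passes its speed limit or range.

## Working session

There is one attempt and no reset: what is moved stays moved. The work goes in short steps, Python scripts to look and compute and a shell command to move; the robot and the scene stay as the last step left them, time stands still between calls to the robot, and variables do not carry over. Pictures are saved under pics/ and viewed, and the job is handed in when it is done.

```bash
ls; mkdir -p pics; python3 - <<'E'
from station import *
import cv2,numpy as np
print(sense()); print(tcp_to_grasp)
for n in("top","side"):
    print(n,camera_info(n))
    p,d=snapshot(n); cv2.imwrite(f"pics/{n}0.png",p); np.save(f"pics/{n}0.npy",d)
E
```

```text
pics
{'t': 0.0, 'q': array([ 9.23504496e-01,  5.28452274e-01,  1.43395001e+00, -3.61322144e-05,
        1.18144346e+00, -1.78475893e-01]), 'qd': array([-0.00036105,  0.00107066,  0.00032035, -0.0007752 ,  0.00152609,
       -0.00145031]), 'tau': array([-1.41131910e-03, -4.42364001e+01, -1.78018391e+01, -2.90959870e-04,
        8.34396196e-03,  2.47252373e-06]), 'tcp_pos': array([0.28189999, 0.55696775, 0.23032702]), 'tool_rot': array([ 2.32260350e-01,  9.72653001e-01, -1.03858339e-03, -4.36727282e-04]), 'force': array([0.30534031, 0.08034227, 0.1723198 ]), 'ft_torque': array([-0.00312917, -0.00112623, -0.0799033 ]), 'finger_gap': 0.9992359802565051}
0.0187
top {'K': array([[436.30889396,   0.        , 329.13584507],
       [  0.        , 436.30889396, 234.44130885],
       [  0.        ,   0.        ,   1.        ]]), 'dist': array([-0.03343024,  0.        ,  0.        ,  0.        ,  0.        ]), 'origin': array([ 0.44662735, -0.00926886,  1.30463648]), 'orientation': array([ 0.716189  , -0.69612737,  0.02701344, -0.04183628])}
side {'K': array([[525.92717108,   0.        , 316.15279794],
       [  0.        , 525.92717108, 241.18583873],
       [  0.        ,   0.        ,   1.        ]]), 'dist': array([-0.06404793,  0.        ,  0.        ,  0.        ,  0.        ]), 'origin': array([ 0.2548925 , -0.83113733,  0.80206199]), 'orientation': array([ 0.89056909, -0.1567554 ,  0.06434596, -0.42210667])}
```

View pics/top0.png

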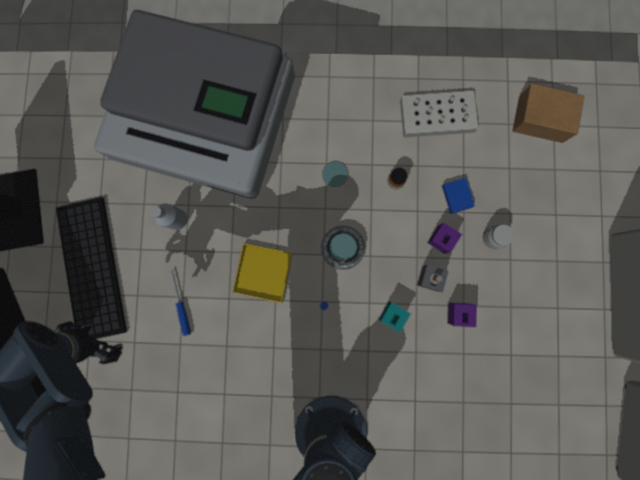

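View pics/side0.png

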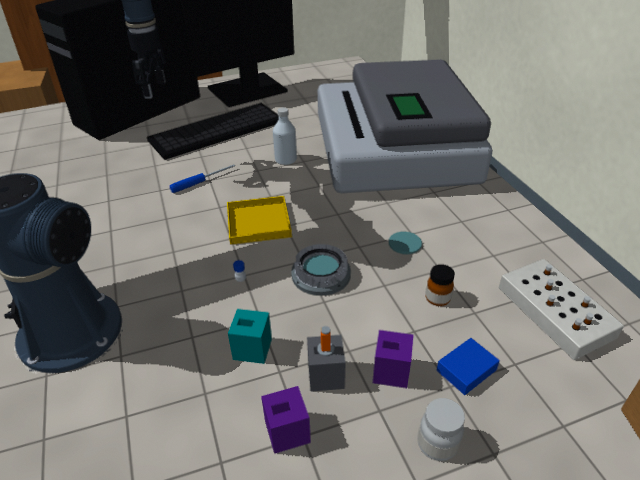

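Top view: cell at about (343,247), grey stand with pick at (434,278), dish at (263,271). The other stands are purple or turquoise. Next I'll enlarge the crops.

```bash
cat > h.py <<'E'
import cv2,numpy as np
from station import *
from scipy.spatial.transform import Rotation as R
def ray(n,u,v):
    c=camera_info(n); xy=cv2.undistortPoints(np.array([[[u,v]]],float),c["K"],c["dist"])[0,0]
    return c["origin"], R.from_quat(c["orientation"]).as_matrix()@np.array([xy[0],xy[1],1.])
def at_z(n,u,v,z):
    o,d=ray(n,u,v); return o+d*(z-o[2])/d[2]
def proj(n,P):
    c=camera_info(n); M=R.from_quat(c["orientation"]).as_matrix()
    X=(np.atleast_2d(P)-c["origin"])@M
    return cv2.projectPoints(X,np.zeros(3),np.zeros(3),c["K"],c["dist"])[0][:,0]
def crop(src,x0,y0,w,h,f,out):
    im=cv2.imread(src)[y0:y0+h,x0:x0+w] if isinstance(src,str) else src[y0:y0+h,x0:x0+w]
    cv2.imwrite(out,cv2.resize(im,None,fx=f,fy=f,interpolation=cv2.INTER_CUBIC))
E
python3 - <<'E'
from h import *
crop("pics/top0.png",310,215,70,60,10,"pics/c_cell.png")
crop("pics/top0.png",405,250,60,50,12,"pics/c_stand.png")
crop("pics/side0.png",285,235,80,65,10,"pics/cs_cell.png")
crop("pics/side0.png",295,320,60,75,8,"pics/cs_stand.png")
crop("pics/top0.png",225,235,80,70,8,"pics/c_dish.png")
E
```

```text
(no output)
```

View pics/c_cell.png

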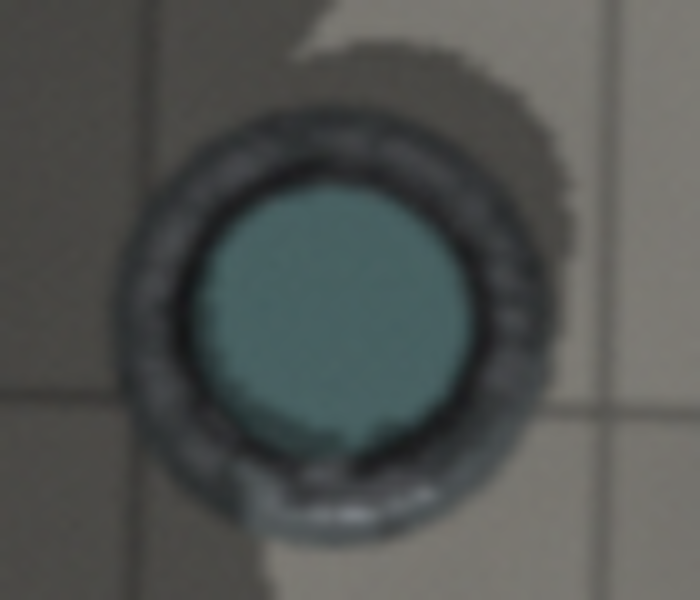

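View pics/c_stand.png

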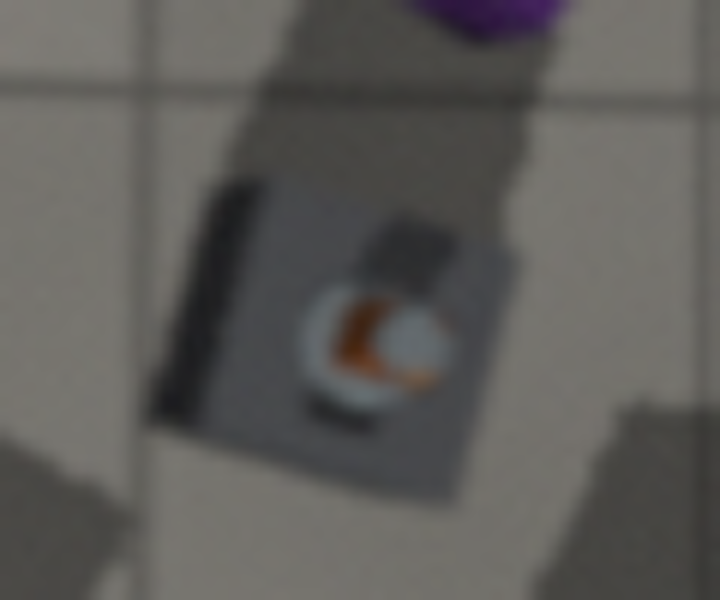

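View pics/cs_cell.png

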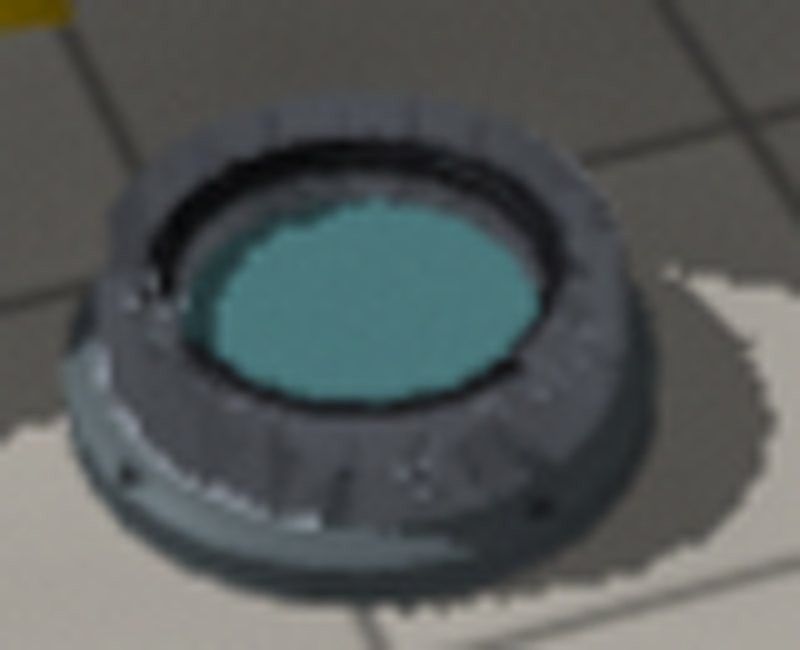

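View pics/cs_stand.png

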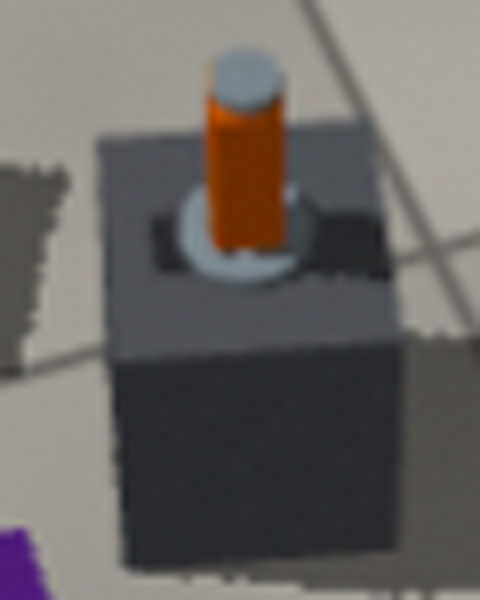

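View pics/c_dish.png

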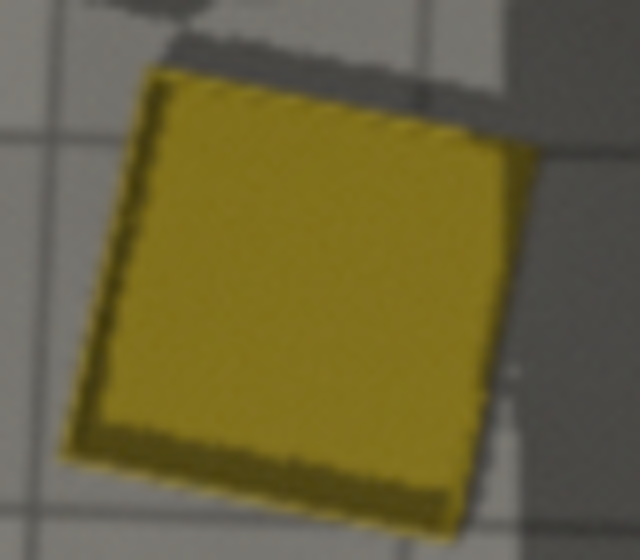

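```bash
python3 - <<'E'
from h import *
from scipy.optimize import least_squares
# world points from depth
def cloud(n):
    d=np.load(f"pics/{n}0.npy"); c=camera_info(n)
    v,u=np.mgrid[0:480,0:640]
    xy=cv2.undistortPoints(np.stack([u.ravel(),v.ravel()],-1)[:,None].astype(float),c["K"],c["dist"])[:,0]
    M=R.from_quat(c["orientation"]).as_matrix()
    P=(np.c_[xy,np.ones(len(xy))]*d.ravel()[:,None])@M.T+c["origin"]
    return P.reshape(480,640,3),d
for n,c0,box in(("top",(343,247),(315,220,372,275)),("side",(321,266),(285,235,360,300))):
    P,d=cloud(n); x0,y0,x1,y1=box; Q=P[y0:y1,x0:x1].reshape(-1,3)
    print(n,"z percent",np.percentile(Q[:,2],[1,10,50,90,99]))
    m=(Q[:,2]>.036)&(Q[:,2]<.046)
    cen=Q[m,:2]; f=lambda p:np.hypot(cen[:,0]-p[0],cen[:,1]-p[1])
    print(m.sum(),cen.mean(0))
    z=P[y0:y1,x0:x1,2]; np.save(f"pics/z_{n}.npy",P[y0:y1,x0:x1])
    im=np.clip((z-.0)/.05*255,0,255).astype(np.uint8)
    cv2.imwrite(f"pics/z_{n}.png",cv2.resize(cv2.applyColorMap(im,cv2.COLORMAP_JET),None,fx=9,fy=9,interpolation=cv2.INTER_NEAREST))
E
```

```text
top z percent [-0.00597379 -0.00272865  0.00688113  0.03090106  0.04177238]
185 [ 0.53951759 -0.02395161]
side z percent [-0.00349281 -0.00156312  0.00356929  0.03527325  0.0404041 ]
403 [ 0.53919195 -0.01972046]
```

View pics/z_top.png

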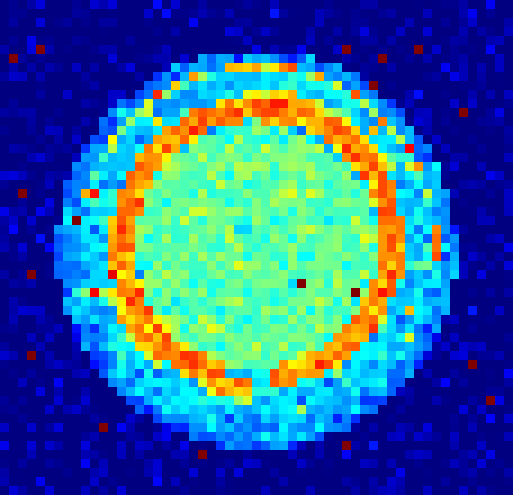

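View pics/z_side.png

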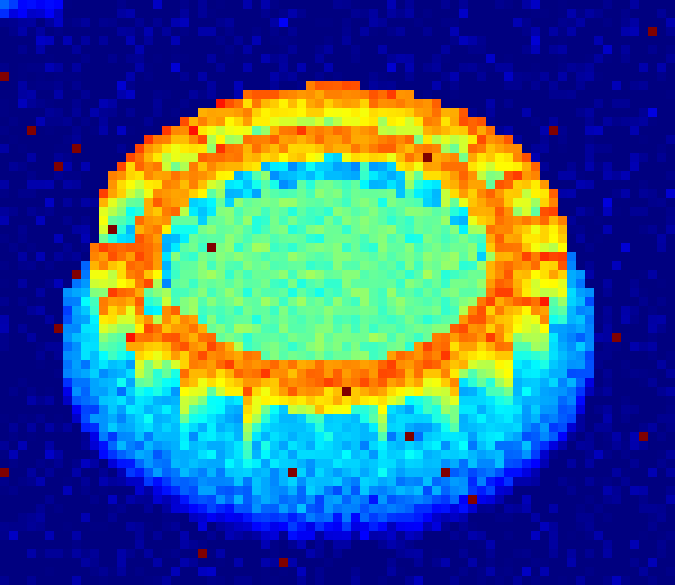

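```bash
python3 - <<'E'
from h import *
from scipy.optimize import least_squares
# cell centre by glass colour ellipse in both views
for n,z in(("top",.024),("side",.024)):
    im=cv2.imread(f"pics/{n}0.png"); hsv=cv2.cvtColor(im,cv2.COLOR_BGR2HSV)
    P=np.load(f"pics/z_{n}.npy").reshape(-1,3)
    c=np.array([.5395,-.022])
    r=np.hypot(*(P[:,:2]-c).T)
    for a in range(0,72,4):
        m=(r>=a/1e3)&(r<(a+4)/1e3); print(n,a,m.sum(),np.round(np.percentile(P[m,2],[5,25,50,75,95])*1e3,1))
E
```

```text
top 0 7 [17.9 20.3 21.4 22.4 23. ]
top 4 16 [18.9 22.1 23.6 24.5 26.9]
top 8 29 [20.7 22.5 23.5 25.4 28.3]
top 12 41 [19.6 22.3 24.1 25.5 26.5]
top 16 53 [19.2 21.9 23.4 25.1 28.7]
top 20 63 [20.  21.6 23.2 25.2 28.2]
top 24 73 [19.7 22.2 23.5 25.2 26.8]
top 28 86 [20.2 22.  23.1 25.4 28.1]
top 32 100 [19.  22.2 23.5 25.4 28.2]
top 36 125 [16.  21.9 25.2 34.  40.7]
top 40 124 [21.9 31.8 36.4 38.3 40.7]
top 44 116 [15.7 32.3 35.6 37.9 41.1]
top 48 133 [13.5 16.  18.8 33.1 39. ]
top 52 174 [12.8 15.8 18.1 23.6 35.9]
top 56 144 [11.8 14.3 16.  18.6 28.5]
top 60 159 [ 8.7 11.7 13.6 15.7 19.4]
top 64 163 [-3.8 -0.6  8.5 13.2 16. ]
top 68 201 [-5.1 -2.5 -0.1  2.5 11. ]
side 0 5 [21.8 22.3 22.6 23.9 25. ]
side 4 21 [21.2 22.6 23.6 25.5 26.2]
side 8 38 [21.4 22.8 23.7 24.7 25.9]
side 12 51 [21.7 22.6 23.7 24.4 25.5]
side 16 56 [21.5 23.1 23.7 24.4 25.5]
side 20 82 [21.  22.7 23.7 24.8 26.3]
side 24 79 [21.2 22.6 24.  24.6 26. ]
side 28 78 [21.  22.6 23.7 25.1 26.2]
side 32 75 [21.  23.1 24.  25.  26.4]
side 36 109 [16.2 23.1 25.  34.5 38. ]
side 40 215 [15.5 23.3 35.2 37.1 38.9]
side 44 233 [15.2 19.8 34.4 37.3 39.5]
side 48 275 [15.1 18.2 31.8 36.2 39.9]
side 52 263 [14.5 16.7 24.9 33.7 39.4]
side 56 361 [12.5 16.  27.6 34.9 39.5]
side 60 254 [ 1.2 11.3 14.  16.6 35.1]
side 64 323 [-1.5  1.1  6.  11.2 14.1]
side 68 182 [-3.2 -1.2 -0.1  1.3  9.2]
```

```bash
cat >> h.py <<'E'
def circ(c,r,z,a=None):
    a=np.radians(np.arange(0,361,3)) if a is None else a
    return np.c_[c[0]+r*np.cos(a),c[1]+r*np.sin(a),np.full(len(a),z)]
def overlay(n,src,curves,x0,y0,w,h,f,out):
    im=cv2.imread(src)[y0:y0+h,x0:x0+w]; im=cv2.resize(im,None,fx=f,fy=f,interpolation=cv2.INTER_CUBIC)
    im=np.clip(im.astype(float)*1.6,0,255).astype(np.uint8)
    for P,col in curves:
        q=((proj(n,P)-[x0,y0]+.5)*f-.5)
        cv2.polylines(im,[np.round(q*8).astype(np.int32).reshape(-1,1,2)],False,col,1,cv2.LINE_AA,3)
    cv2.imwrite(out,im)
E
cat > ov.py <<'E'
from h import *
import sys
cx,cy,yaw=map(float,sys.argv[1:4]); tag=sys.argv[4]
def curves(cx,cy,yaw):
    c=(cx,cy); n=np.radians(yaw+180)
    L=[(circ(c,.066,0),(0,0,255)),(circ(c,.058,.0405),(0,255,255)),(circ(c,.0395,.024),(0,255,0))]
    for s in(-1,1):
        d=np.array([np.cos(n),np.sin(n)]);t=np.array([-d[1],d[0]])
        L.append((np.array([[*(np.array(c)+d*r+t*s*.0075),.0405] for r in(.048,.058)]),(255,0,255)))
    a=np.radians(np.arange(35,381,3))+n   # ring centre line end to end
    L.append((circ(c,.044,.038,a),(255,128,0)))
    return L
overlay("top","pics/top0.png",curves(cx,cy,yaw),310,215,70,60,10,f"pics/ovt_{tag}.png")
overlay("side","pics/side0.png",curves(cx,cy,yaw),280,232,80,70,10,f"pics/ovs_{tag}.png")
E
python3 - <<'E'
from h import *
print(at_z("top",342.95,247.05,.01), at_z("top",316+0,0,0)[:0])
for (u,v,z) in((301.7,268.7,.034),(297.8,260.7,.03)): print(at_z("side",u,v,z))
print(at_z("top",343.5,262.8,.034))
E
python3 ov.py 0.539 -0.0215 -27 a
```

```text
[ 0.53624641 -0.02238695  0.01      ] []
[ 0.49291357 -0.02390906  0.034     ]
[0.4942857  0.00823081 0.03      ]
[ 0.48876877 -0.02495123  0.034     ]
```

View pics/ovt_a.png

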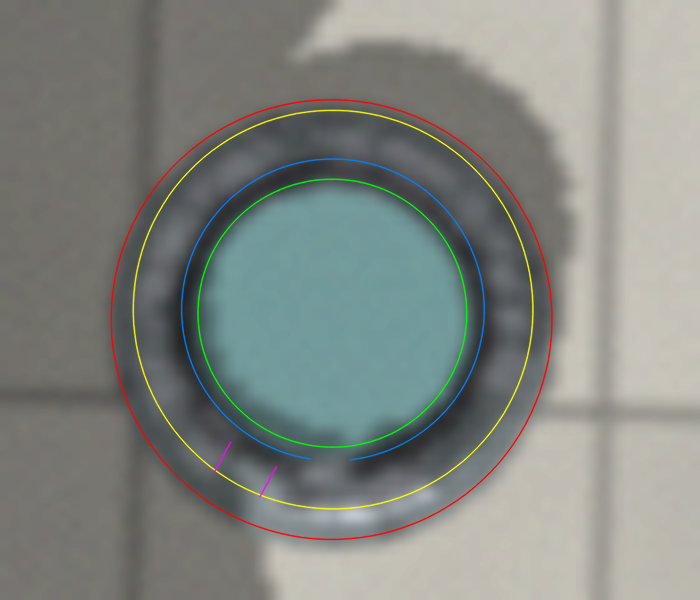

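View pics/ovs_a.png

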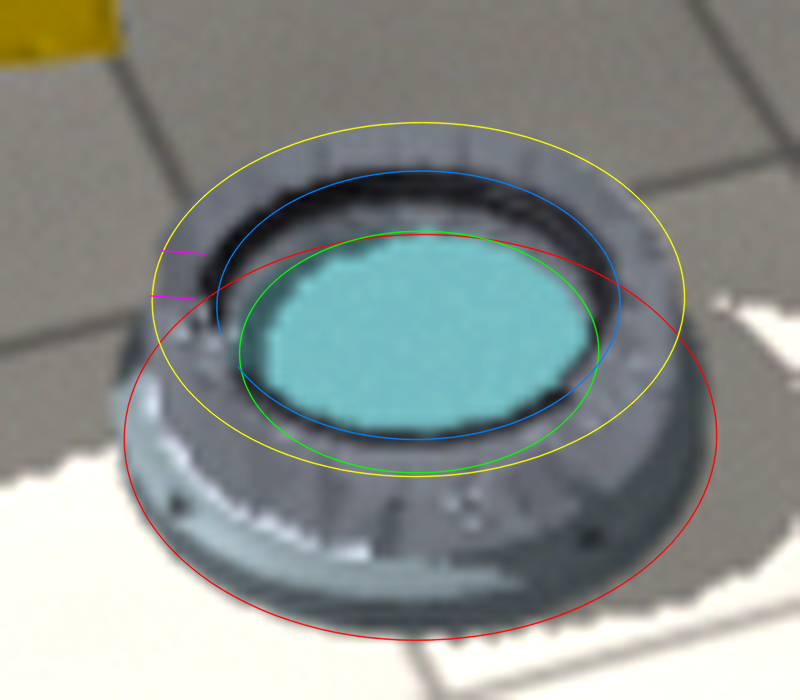

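```bash
python3 - <<'E'
from h import *
c=np.array([.537,-.0215])
for n in("top","side"):
    P=np.load(f"pics/z_{n}.npy").reshape(-1,3)
    d=P[:,:2]-c; r=np.hypot(*d.T); a=np.degrees(np.arctan2(d[:,1],d[:,0]))%360
    for lo,hi in((.041,.047),(.050,.057)):
        print(n,lo)
        print([(A,int((m:=(r>lo)&(r<hi)&(abs(a-A)<2.5)).sum()) and int(round(np.median(P[m,2])*1e3)), int(m.sum())) for A in range(120,236,4)])
E
python3 - <<'E'
# unwrapped intensities
from h import *
c=np.array([.537,-.0215])
for n in("top","side"):
    im=cv2.imread(f"pics/{n}0.png").astype(np.float32)
    rows=[]
    A=np.radians(np.arange(90,270,.5))
    for r in np.arange(.034,.060,.0005):
        z=.038 if r<.049 else .0405
        q=proj(n,circ(c,r,z,A)).astype(np.float32)
        rows.append(cv2.remap(im,q[:,:1].T.copy(),q[:,1:].T.copy(),cv2.INTER_CUBIC)[0])
    o=np.clip(np.array(rows)*1.8,0,255).astype(np.uint8)
    o=cv2.resize(o,None,fx=2,fy=5)
    for d in range(90,270,15): cv2.putText(o,str(d),((d-90)*4,10),0,.35,(0,255,255),1)
    cv2.imwrite(f"pics/unw_{n}.png",o)
E
python3 -c "
import cv2,numpy as np
cv2.imwrite('pics/unw.png',np.vstack([cv2.imread('pics/unw_top.png'),cv2.imread('pics/unw_side.png')]))"
```

```text
top 0.041
[(120, 38, 3), (124, 37, 3), (128, 38, 4), (132, 39, 3), (136, 39, 3), (140, 39, 3), (144, 38, 3), (148, 35, 2), (152, 41, 3), (156, 41, 3), (160, 36, 2), (164, 36, 3), (168, 38, 2), (172, 25, 2), (176, 28, 2), (180, 26, 2), (184, 18, 3), (188, 30, 4), (192, 36, 3), (196, 37, 3), (200, 33, 3), (204, 35, 3), (208, 35, 3), (212, 36, 3), (216, 36, 3), (220, 36, 3), (224, 36, 3), (228, 35, 3), (232, 36, 3)]
top 0.05
[(120, 15, 3), (124, 18, 4), (128, 22, 3), (132, 19, 5), (136, 19, 5), (140, 17, 4), (144, 20, 3), (148, 18, 3), (152, 16, 3), (156, 18, 4), (160, 18, 4), (164, 19, 5), (168, 20, 6), (172, 19, 4), (176, 21, 2), (180, 22, 2), (184, 16, 4), (188, 17, 4), (192, 18, 2), (196, 19, 3), (200, 15, 3), (204, 17, 3), (208, 17, 5), (212, 14, 4), (216, 19, 4), (220, 17, 4), (224, 17, 4), (228, 19, 4), (232, 19, 3)]
side 0.041
[(120, 29, 6), (124, 24, 9), (128, 36, 4), (132, 36, 5), (136, 26, 4), (140, 26, 4), (144, 36, 2), (148, 37, 3), (152, 37, 2), (156, 39, 2), (160, 37, 8), (164, 39, 4), (168, 38, 4), (172, 39, 2), (176, 37, 2), (180, 34, 2), (184, 0, 0), (188, 37, 1), (192, 37, 5), (196, 30, 8), (200, 36, 3), (204, 37, 3), (208, 37, 3), (212, 19, 5), (216, 19, 11), (220, 24, 6), (224, 37, 4), (228, 37, 3), (232, 23, 8)]
side 0.05
[(120, 0, 0), (124, 34, 10), (128, 35, 6), (132, 27, 4), (136, 35, 2), (140, 41, 1), (144, 35, 2), (148, 0, 0), (152, 0, 0), (156, 0, 0), (160, 31, 9), (164, 31, 17), (168, 28, 4), (172, 17, 1), (176, 25, 4), (180, 25, 28), (184, 16, 8), (188, 17, 3), (192, 18, 4), (196, 28, 24), (200, 28, 13), (204, 16, 7), (208, 16, 6), (212, 26, 16), (216, 29, 14), (220, 16, 7), (224, 16, 5), (228, 18, 3), (232, 27, 11)]
```

View pics/unw.png

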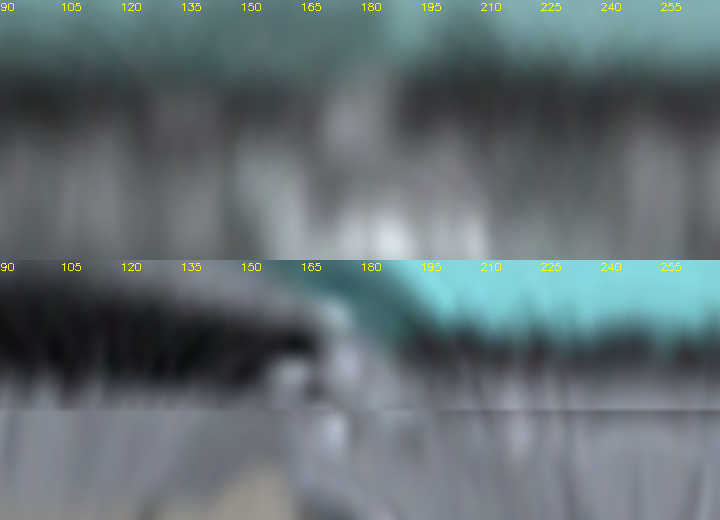

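```bash
python3 - <<'E'
from h import *
def t(u,v,z,f=12,x0=405,y0=250,n="top"): return at_z(n,x0+(u+.5)/f-.5,y0+(v+.5)/f-.5,z)
C=[t(262,180,.076),t(522,258,.076),t(455,505,.076),t(195,430,.076)]
C=np.array(C); print(np.round(C,4),C.mean(0), [np.linalg.norm(C[i]-C[i-1]) for i in range(4)])
for e in(C[0]-C[3],C[1]-C[2]): print("x ax",np.degrees(np.arctan2(e[1],e[0])))
for e in(C[3]-C[2],C[0]-C[1]): print("y ax",np.degrees(np.arctan2(e[1],e[0]))-90)
print("cap",t(414,338,.129))
s=lambda u,v,z:t(u,v,z,8,295,320,"side")
print("side cap",s(248,82,.129))
S=np.array([s(98,138,.076),s(368,123,.076),s(403,343,.076),s(108,360,.076)])
print(np.round(S,4),S.mean(0),[np.linalg.norm(S[i]-S[i-1]) for i in range(4)])
for e in(S[1]-S[0],S[2]-S[3]): print("x ax",np.degrees(np.arctan2(e[1],e[0])))
D=lambda u,v,z:t(u,v,z,8,225,235)
E=np.array([D(150,67,.022),D(540,150,.022),D(460,540,.022),D(62,458,.022)])
print("dish",np.round(E,4),E.mean(0),[np.linalg.norm(E[i]-E[i-1]) for i in range(4)])
E
```

```text
[[ 0.489  -0.2568  0.076 ]
 [ 0.4725 -0.3176  0.076 ]
 [ 0.4149 -0.3023  0.076 ]
 [ 0.4305 -0.2418  0.076 ]] [ 0.45174896 -0.27960645  0.076     ] [np.float64(0.0604201808321341), np.float64(0.06296761112636828), np.float64(0.059658103190285784), np.float64(0.06251947332547815)]
x ax -14.41498008253001
x ax -14.839948187043946
y ax -14.49211515946618
y ax -15.18651586682391
cap [ 0.45297684 -0.28029192  0.129     ]
side cap [ 0.45335483 -0.28171252  0.129     ]
[[ 0.432  -0.2422  0.076 ]
 [ 0.4899 -0.2591  0.076 ]
 [ 0.4747 -0.3182  0.076 ]
 [ 0.4144 -0.3006  0.076 ]] [ 0.45274527 -0.28000823  0.076     ] [np.float64(0.06105276961525318), np.float64(0.06039092620695713), np.float64(0.06105971072344798), np.float64(0.06277042436870846)]
x ax -16.252992070768546
x ax -16.2350425354163
dish [[0.5393 0.2731 0.022 ]
 [0.5127 0.1271 0.022 ]
 [0.3695 0.1511 0.022 ]
 [0.3946 0.2987 0.022 ]] [0.4540393  0.21251038 0.022     ] [np.float64(0.1469537396452848), np.float64(0.14837937446306346), np.float64(0.14519162828691431), np.float64(0.14977019616724102)]
```

```bash
cat > to.py <<'E'
from h import *
import sys
# usage: to.py x y z yangle_deg -> delta in tool axes, row units (tool pointing straight down)
def delta(p,ya):
    s=sense(); Rt=R.from_quat(s["tool_rot"]); 
    a=np.radians(ya+90); X=np.array([np.cos(a),np.sin(a),0]); Y=np.array([np.sin(a),-np.cos(a),0])
    G=R.from_matrix(np.c_[X,Y,[0,0,-1]])
    G2=R.from_matrix(np.c_[-X,-Y,[0,0,-1]])
    rv=min([(Rt.inv()*g).as_rotvec() for g in(G,G2)],key=np.linalg.norm)
    d=Rt.inv().apply(np.array(p)-s["tcp_pos"])
    y=Rt.apply([0,1,0])
    print("t %.2f pos %s yang %.2f gap %.3f F %s"%(s["t"],np.round(s["tcp_pos"],4),np.degrees(np.arctan2(y[1],y[0])),s["finger_gap"],np.round(s["force"],2)))
    print("shift",np.round(d/.1,4),"turn",np.round(rv/2/np.pi,4),"rows>=",round(max(np.linalg.norm(d)/.05,np.degrees(np.linalg.norm(rv))/8.59),1))
delta(list(map(float,sys.argv[1:4])),float(sys.argv[4]))
E
python3 to.py .45 .45 .23 40; python3 to.py .4525 -.2802 .23 -15.2
```

```text
t 0.10 pos [0.2819 0.5571 0.2304] yang 63.14 gap 0.999 F [0.85 0.67 0.04]
shift [-1.9829 -0.1959  0.0039] turn [-0.0003  0.      0.0643] rows>= 4.0
t 0.10 pos [0.2819 0.5571 0.2304] yang 63.14 gap 0.999 F [0.85 0.67 0.04]
shift [-5.3039 -6.6991  0.0155] turn [-3.000e-04  2.000e-04  2.176e-01] rows>= 17.1
```

```bash
python3 -m inch '[[-1,[-1,-0.6,0],[0,0,0.07]],[-1,[-1,-0.6,0],[0,0,0.07]],[-1,[-1,-0.6,0],[0,0,0.07]]]'; python3 to.py .4525 -.2802 .23 -15.2
```

```text
t: 0.4
tcp_pos: [0.3456, 0.4554, 0.2307]
tool_rot: [0.443, 0.897, -0.001, 0.0]
force: [0.3, 0.4, 0.6]
finger_gap: 1.003
t 0.40 pos [0.3456 0.4554 0.2307] yang 37.47 gap 1.003 F [0.28 0.45 0.62]
shift [-6.4885 -3.6271  0.0269] turn [-0.0002  0.0004  0.1463] rows>= 14.9
```

```bash
python3 -m inch '[[-1,[-1,-0.56,0],[0,0,0.07]],[-1,[-1,-0.56,0],[0,0,0.07]],[-1,[-1,-0.56,0],[0,0,0.07]]]'; python3 -m inch '[[-1,[-1,-0.12,0],[0,0,0.07]],[-1,[-1,-0.12,0],[0,0,0.07]],[-1,[-1,-0.12,0],[0,0,0.07]]]';python3 to.py .4525 -.2802 .23 -15.2
```

```text
t: 0.7
tcp_pos: [0.3609, 0.3414, 0.2306]
tool_rot: [0.628, 0.778, -0.002, -0.0]
force: [0.5, 1.2, 0.2]
finger_gap: 0.998
t: 1.0
tcp_pos: [0.3717, 0.2406, 0.2309]
tool_rot: [0.783, 0.622, -0.002, 0.0]
force: [0.7, 1.5, -0.3]
finger_gap: 1.0
t 1.00 pos [0.3717 0.2406 0.2309] yang -13.15 gap 1.000 F [ 0.69  1.53 -0.32]
shift [-4.8876  1.9717  0.0204] turn [-0.0003  0.0005  0.0057] rows>= 10.5
```

```bash
for i in 1 2 3 4; do python3 -m inch '[[-1,[-1,0.4,0],[0,0,0]],[-1,[-1,0.4,0],[0,0,0]],[-1,[-1,0.4,0],[0,0,0]]]'; done;python3 to.py .4525 -.2802 .16 -15.2
```

```text
t: 1.3
tcp_pos: [0.3903, 0.1354, 0.2312]
tool_rot: [0.781, 0.624, -0.0, 0.001]
force: [-0.8, 1.0, -0.2]
finger_gap: 1.002
t: 1.6
tcp_pos: [0.4088, 0.0291, 0.2315]
tool_rot: [0.781, 0.624, 0.0, 0.001]
force: [0.1, -0.1, 0.1]
finger_gap: 0.994
t: 1.9
tcp_pos: [0.4267, -0.0772, 0.2316]
tool_rot: [0.781, 0.624, 0.0, 0.002]
force: [-0.1, 0.6, 0.5]
finger_gap: 1.002
t: 2.2
tcp_pos: [0.4443, -0.1835, 0.2315]
tool_rot: [0.781, 0.625, 0.0, 0.002]
force: [0.2, -0.4, -0.2]
finger_gap: 0.999
t 2.20 pos [ 0.4443 -0.1835  0.2315] yang -12.65 gap 0.999 F [ 0.18 -0.45 -0.17]
shift [-0.9241  0.2891  0.7179] turn [0.0006 0.0003 0.0071] rows>= 2.4
```

```bash
python3 -m inch '[[-1,[-0.924,0.289,0.7],[0,0,0.007]],[-1,[-0.924,0.289,0.7],[0,0,0.007]],[-1,[-0.924,0.289,0.7],[0,0,0.007]],[-1,[-0.924,0.289,0.7],[0,0,0.007]],[-1,[-0.924,0.289,0.7],[0,0,0.007]]]';python3 to.py .4525 -.2802 .086 -15.2; python3 - <<'E'
from h import *
for n in("top","side"):
    p,d=snapshot(n); cv2.imwrite(f"pics/{n}1.png",p)
crop("pics/top1.png",310,215,70,60,10,"pics/c_cell1.png")
cv2.imwrite("pics/both1.png",np.hstack([cv2.resize(cv2.imread(f"pics/{n}1.png")[100:420,200:520],(400,400)) for n in("top","side")]))
E
```

```text
t: 2.7
tcp_pos: [0.4501, -0.274, 0.1613]
tool_rot: [0.793, 0.609, 0.0, -0.001]
force: [-0.4, -0.4, -0.4]
finger_gap: 0.996
t 2.70 pos [ 0.4501 -0.274   0.1613] yang -14.95 gap 0.996 F [-0.41 -0.43 -0.44]
shift [-0.0553  0.0408  0.7528] turn [-0.0003 -0.0003  0.0007] rows>= 1.5
```

View pics/both1.png

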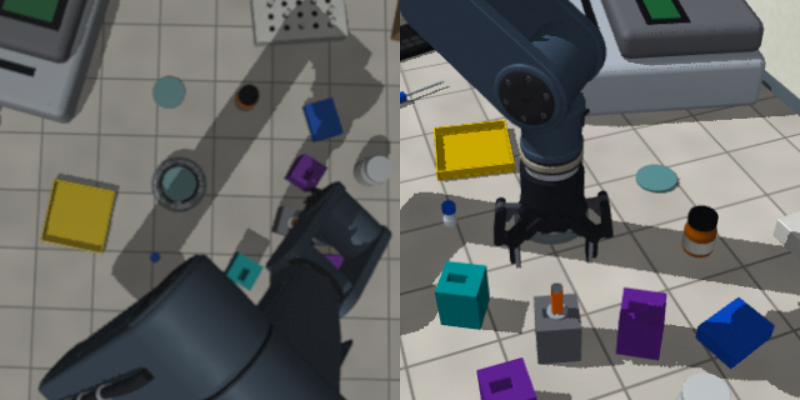

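View pics/c_cell1.png

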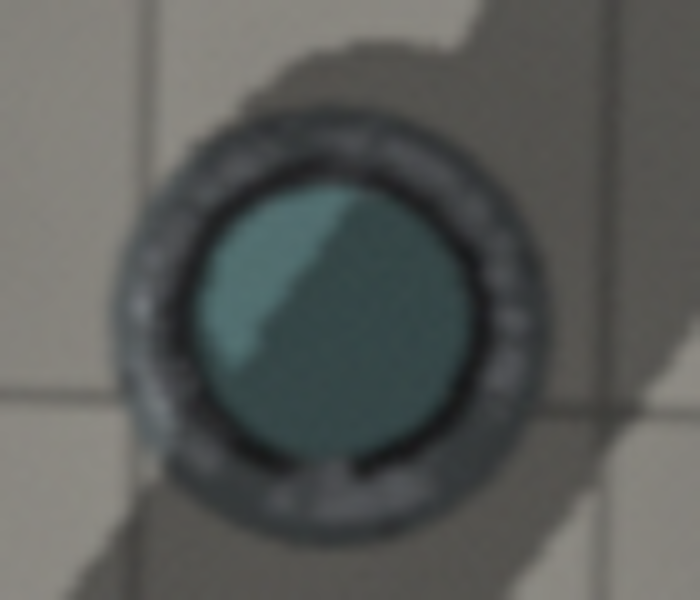

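```bash
python3 - <<'E'
from h import *
c=np.array([.537,-.0215])
def t(u,v,z): return at_z("top",310+(u+.5)/10-.5,215+(v+.5)/10-.5,z)
for u,v in((285,465),(352,465),(318,468)):
  for z in(.036,):
    d=t(u,v,z)[:2]-c; print(np.degrees(np.arctan2(d[1],d[0]))%360,np.hypot(*d))
print(proj("side",[[.4501,-.274,.1613],[.4525,-.2802,.129]]))
for n in("top","side"):
    im=cv2.imread(f"pics/{n}1.png").astype(np.float32)
    rows=[]
    A=np.radians(np.arange(90,270,.5))
    for r in np.arange(.034,.060,.0005):
        z=.038 if r<.049 else .0405
        q=proj(n,circ(c,r,z,A)).astype(np.float32)
        rows.append(cv2.remap(im,q[:,:1].T.copy(),q[:,1:].T.copy(),cv2.INTER_CUBIC)[0])
    o=np.clip(np.array(rows)*2.5,0,255).astype(np.uint8)
    o=cv2.resize(o,None,fx=2,fy=5)
    for d in range(90,270,15): cv2.putText(o,str(d),((d-90)*4,10),0,.35,(0,255,255),1)
    cv2.imwrite(f"pics/unw1_{n}.png",o)
E
```

```text
164.00346342658906 0.04543569764261009
189.11606473684978 0.04367319264730279
176.22467401066402 0.04436911561330727
[[321.957688   313.95469395]
 [324.77112861 329.30245514]]
```

View pics/unw1_top.png

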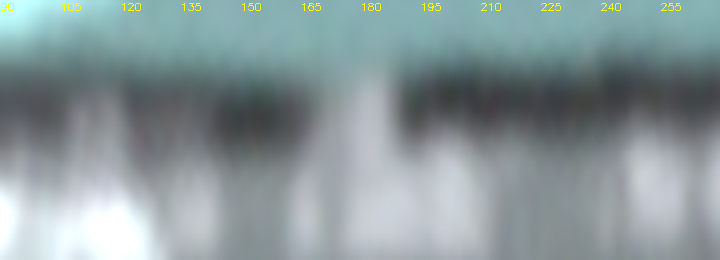

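```bash
python3 -m inch '[[-1,[-0.06,0.04,0],[0,0,0.001]],[-1,[-0.06,0.04,0.37],[0,0,0.001]],[-1,[-0.06,0.04,0.75],[0,0,0.001]],[-1,[-0.06,0.04,0.75],[0,0,0.001]],[-1,[-0.06,0.04,0.75],[0,0,0.001]]]';python3 to.py .4527 -.2803 .086 -15.2
```

```text
t: 3.3
tcp_pos: [0.4529, -0.2827, 0.0868]
tool_rot: [0.795, 0.607, -0.0, -0.0]
force: [0.5, -0.2, 0.4]
finger_gap: 0.999
t 3.30 pos [ 0.4529 -0.2827  0.0868] yang -15.31 gap 0.999 F [ 0.54 -0.24  0.44]
shift [ 0.0229 -0.0082  0.0083] turn [-0.0001 -0.     -0.0003] rows>= 0.1
```

```bash
python3 -m inch '[[-1,[0.02,-0.01,0],[0,0,0]],[0,[0.02,-0.01,0],[0,0,0]],[1,[0.02,-0.01,0],[0,0,0]],[1,[0.02,-0.01,0],[0,0,0]],[1,[0.02,-0.01,0],[0,0,0]],[1,[0.02,-0.01,0],[0,0,0]],[1,[0.02,-0.01,0],[0,0,0]],[1,[0.02,-0.01,0],[0,0,0]]]' 100;python3 to.py .4527 -.2803 .086 -15.2; python3 -c "
from station import *; print(sense()['ft_torque'])"
```

```text
t: 4.1
tcp_pos: [0.4524, -0.281, 0.0868]
tool_rot: [0.795, 0.606, 0.0, 0.0]
force: [-1.3, 0.6, 6.0]
finger_gap: 0.173
t 4.10 pos [ 0.4524 -0.281   0.0868] yang -15.34 gap 0.173 F [-1.34  0.62  6.03]
shift [0.008  0.0013 0.0077] turn [ 0.0001  0.0001 -0.0004] rows>= 0.0
[ 0.06444191  0.12739395 -0.00928981]
```

```bash
python3 -m inch '[[1,[0,0,-0.1],[0,0,0]],[1,[0,0,-0.3],[0,0,0]],[1,[0,0,-0.6],[0,0,0]],[1,[0,0,-1],[0,0,0]],[1,[0,0,-1],[0,0,0]],[1,[0,0,-1],[0,0,0]]]';python3 to.py .4527 -.2803 .086 -15.2; python3 -c "
from h import *; print(sense()['ft_torque'])
p,d=snapshot('side'); crop(p,260,250,130,130,5,'pics/lift.png')"
```

```text
t: 4.7
tcp_pos: [0.4524, -0.281, 0.1873]
tool_rot: [0.795, 0.606, 0.0, 0.001]
force: [-0.0, 0.5, -1.3]
finger_gap: 0.172
t 4.70 pos [ 0.4524 -0.281   0.1873] yang -15.34 gap 0.172 F [-0.01  0.51 -1.3 ]
shift [ 8.3000e-03 -8.0000e-04  1.0125e+00] turn [ 0.0003  0.0002 -0.0004] rows>= 2.0
[0.00985302 0.06000369 0.00489726]
```

View pics/lift.png

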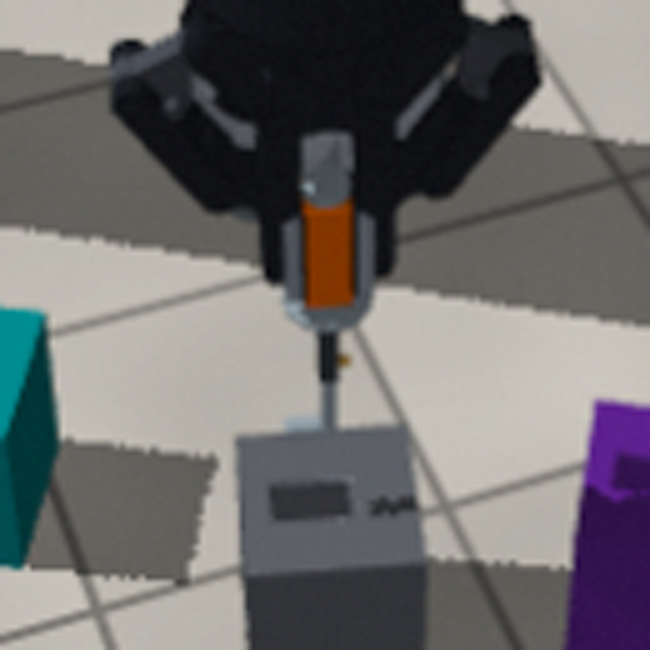

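```bash
python3 to.py .50 -.14 .19 -30; python3 - <<'E'
from h import *
for u,v in((396,317),(445,238),(324,306),(500,237)): print(at_z("top",u,v,.07))
E
```

```text
t 4.75 pos [ 0.4517 -0.2803  0.186 ] yang -15.34 gap 0.174 F [-0.41  0.01 -1.16]
shift [ 1.4811  0.0948 -0.039 ] turn [-0.0002 -0.0001  0.0407] rows>= 3.0
[ 0.34074823 -0.17483963  0.07      ]
[ 0.5657939  -0.31011814  0.07      ]
[0.36513509 0.02689326 0.07      ]
[ 0.57292082 -0.46611803  0.07      ]
```

```bash
python3 -m inch '[[1,[0.35,0.02,0],[0,0,0.01]],[1,[0.74,0.05,0],[0,0,0.02]],[1,[0.74,0.05,0],[0,0,0.02]]]'; python3 -m inch '[[1,[0.37,0.15,0],[0,0,0.01]],[1,[0.74,0.14,0],[0,0,0.02]],[1,[0.74,0.14,0],[0,0,0.02]],[1,[0.74,0.14,0],[0,0,0.02]],[1,[0.74,0.14,0],[0,0,0.02]]]'; python3 to.py .50 -.14 .088 -30
```

```text
t: 5.05
tcp_pos: [0.4754, -0.2058, 0.1843]
tool_rot: [0.831, 0.557, -0.001, -0.004]
force: [-0.8, -0.0, -1.3]
finger_gap: 0.173
t: 5.55
tcp_pos: [0.5171, -0.1484, 0.1854]
tool_rot: [0.865, 0.502, -0.001, -0.001]
force: [-0.2, -1.3, -0.7]
finger_gap: 0.175
t 5.55 pos [ 0.5171 -0.1484  0.1854] yang -29.74 gap 0.175 F [-0.2  -1.26 -0.72]
shift [-0.0113 -0.1885  0.9746] turn [-0.0003  0.0001  0.0007] rows>= 2.0
```

```bash
python3 -m inch '[[1,[0,0,0.3],[0,0,0.0007]],[1,[0,0,0.6],[0,0,0.0007]],[1,[0,0,0.85],[0,0,0.0007]],[1,[0,0,0.96],[0,0,0.0007]],[1,[0,0,0.96],[0,0,0.0007]],[1,[0,0,0.96],[0,0,0.0007]],[1,[0,0,0.96],[0,0,0.0007]]]'; python3 to.py .50 -.14 .088 -30
```

```text
t: 6.25
tcp_pos: [0.5188, -0.1486, 0.0915]
tool_rot: [0.866, 0.5, 0.001, 0.001]
force: [0.4, 0.1, -0.7]
finger_gap: 0.174
t 6.25 pos [ 0.5188 -0.1486  0.0915] yang -30.01 gap 0.174 F [ 0.37  0.08 -0.66]
shift [-0.0197 -0.2052  0.0348] turn [ 0.0004 -0.     -0.    ] rows>= 0.4
```

```bash
for i in 1 2 3 4; do python3 -m inch '[[1,[0,0,0.01],[0,0,0]],[1,[0,0,0.01],[0,0,0]]]' | egrep 'tcp|force'; done
```

```text
tcp_pos: [0.5183, -0.148, 0.0901]
force: [-0.2, 0.5, -0.4]
tcp_pos: [0.518, -0.1477, 0.0885]
force: [-0.8, 1.1, -0.9]
tcp_pos: [0.5178, -0.1477, 0.0872]
force: [-0.0, 0.9, -1.2]
tcp_pos: [0.5178, -0.1477, 0.0861]
force: [0.1, -0.3, -0.1]
```

```bash
for i in 1 2 3 4; do python3 -m inch '[[1,[0,0,0.01],[0,0,0]],[1,[0,0,0.01],[0,0,0]]]' | egrep 'tcp|force'; done
```

```text
tcp_pos: [0.5178, -0.1478, 0.0852]
force: [0.3, -0.1, -1.3]
tcp_pos: [0.5178, -0.1478, 0.0842]
force: [-0.3, 0.8, -0.7]
tcp_pos: [0.5178, -0.1478, 0.0832]
force: [0.5, 0.7, -1.9]
tcp_pos: [0.5178, -0.1478, 0.0822]
force: [0.2, -0.5, -0.2]
```

```bash
for i in 1 2 3; do python3 -m inch '[[1,[0,0,0.01],[0,0,0]],[1,[0,0,0.01],[0,0,0]]]' | egrep 'tcp|force'; done
```

```text
tcp_pos: [0.5178, -0.1478, 0.0812]
force: [0.6, -0.5, -0.7]
tcp_pos: [0.5178, -0.1477, 0.0802]
force: [0.2, 0.2, -0.3]
tcp_pos: [0.5178, -0.1478, 0.0792]
force: [0.2, 0.6, -1.1]
```

```bash
for i in 1 2 3; do python3 -m inch '[[1,[0,0,0.01],[0,0,0]],[1,[0,0,0.01],[0,0,0]]]' | egrep 'tcp|force'; done
```

```text
tcp_pos: [0.5178, -0.1478, 0.0782]
force: [0.1, -0.5, -0.3]
tcp_pos: [0.5178, -0.1478, 0.0772]
force: [0.1, 0.5, -0.6]
tcp_pos: [0.5178, -0.1478, 0.0762]
force: [0.4, -0.2, -0.4]
```

```bash
for i in 1 ; do python3 -m inch '[[1,[0,0,0.01],[0,0,0]],[1,[0,0,0.01],[0,0,0]]]' | egrep 'tcp|force'; done
```

```text
tcp_pos: [0.5178, -0.1478, 0.0752]
force: [-0.7, -0.3, -1.8]
```

```bash
for i in 1 2; do python3 -m inch '[[1,[0,0,0.01],[0,0,0]],[1,[0,0,0.01],[0,0,0]]]' | egrep 'tcp|force'; done
```

```text
tcp_pos: [0.518, -0.1478, 0.0749]
force: [-0.1, 0.2, 4.2]
tcp_pos: [0.5181, -0.1479, 0.0748]
force: [-2.2, 0.7, 10.6]
```

```bash
for i in 1 ; do python3 -m inch '[[1,[0,0,0.01],[0,0,0]],[1,[0,0,0.01],[0,0,0]]]' | egrep 'tcp|force'; done; python3 -c "
from h import *
p,d=snapshot('side'); crop(p,290,210,130,130,6,'pics/touch.png')"
```

```text
tcp_pos: [0.5182, -0.1479, 0.0748]
force: [-2.6, 2.2, 17.8]
```

View pics/touch.png

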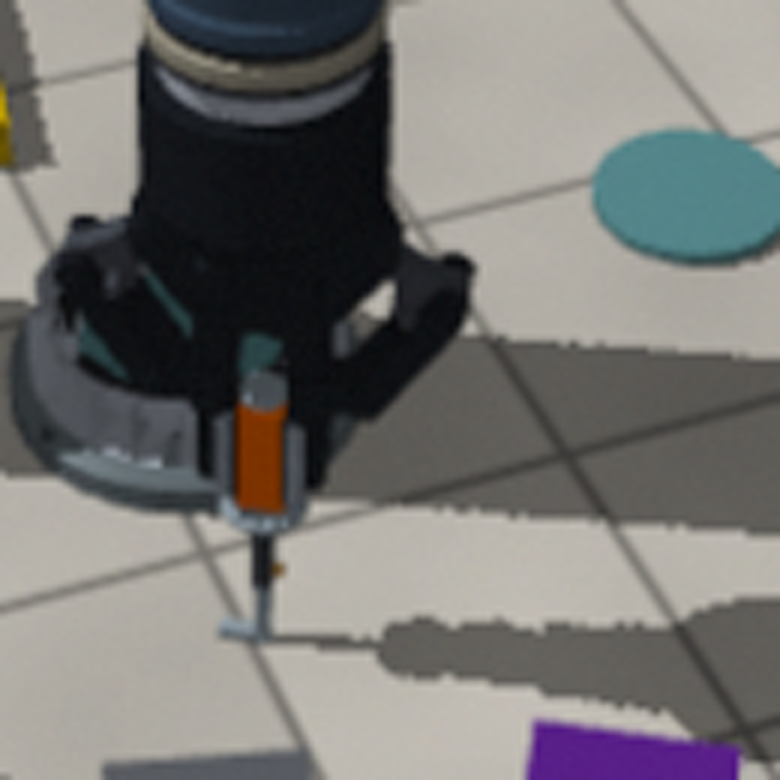

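```bash
python3 - <<'E'
from h import *
t=lambda u,v,z:at_z("side",290+(u+.5)/6-.5,210+(v+.5)/6-.5,z)
print("rod",t(264,634,.002)); print("tip",t(222,630,.002)); print("cap",t(267,383,.1085+.0041)); print(sense()["tcp_pos"])
E
```

```text
rod [ 0.51968827 -0.14716021  0.002     ]
tip [ 0.50691577 -0.14043359  0.002     ]
cap [ 0.5225879  -0.14113493  0.1126    ]
[ 0.5181611  -0.14789114  0.0747422 ]
```

```bash
python3 -m inch '[[1,[0,0,-0.3],[0,0,0]],[1,[0,0,-0.75],[0,0,0]],[1,[0,0,-0.75],[0,0,0]],[1,[0,0,-0.75],[0,0,0]]]' | egrep 'tcp|force';python3 to.py .5209 -.013 .145 -30
```

```text
tcp_pos: [0.5185, -0.148, 0.1483]
force: [-0.3, 0.8, -0.6]
t 10.30 pos [ 0.5185 -0.148   0.1483] yang -29.99 gap 0.171 F [-0.3   0.82 -0.56]
shift [ 1.1819 -0.6539  0.0312] turn [ 0.0004 -0.      0.    ] rows>= 2.7
```

```bash
python3 -m inch '[[1,[0.3,-0.16,0],[0,0,0]],[1,[0.6,-0.33,0],[0,0,0]],[1,[0.9,-0.5,0],[0,0,0]],[1,[0.95,-0.54,0],[0,0,0]],[1,[0.95,-0.54,0],[0,0,0]],[1,[0.95,-0.54,0],[0,0,0]]]' | egrep 'tcp|force';python3 to.py .5209 -.013 .11 -30
```

```text
tcp_pos: [0.5184, -0.039, 0.1465]
force: [-0.2, -0.1, -0.2]
t 10.90 pos [ 0.5184 -0.039   0.1465] yang -29.98 gap 0.173 F [-0.21 -0.13 -0.17]
shift [ 0.2381 -0.1085  0.3651] turn [-0.0001  0.0001  0.    ] rows>= 0.9
```

```bash
python3 -m inch '[[1,[0.24,-0.11,0],[0,0,0]],[1,[0.24,-0.11,0],[0,0,0]],[1,[0.24,-0.11,0],[0,0,0]],[1,[0.24,-0.11,0],[0,0,0]],[1,[0.24,-0.11,0.2],[0,0,0]],[1,[0.24,-0.11,0.36],[0,0,0]],[1,[0.24,-0.11,0.36],[0,0,0]],[1,[0.24,-0.11,0.36],[0,0,0]],[1,[0.24,-0.11,0.36],[0,0,0]]]' | egrep 'tcp|force';python3 to.py .5209 -.013 .0995 -30;  python3 -c "
from h import *
p,d=snapshot('side'); crop(p,260,180,110,110,7,'pics/in.png')"
```

```text
tcp_pos: [0.5217, -0.0128, 0.112]
force: [-0.3, 0.6, -0.2]
t 11.80 pos [ 0.5217 -0.0128  0.112 ] yang -30.02 gap 0.173 F [-0.31  0.61 -0.21]
shift [-0.0059 -0.0066  0.1251] turn [ 0.0002 -0.0001 -0.0001] rows>= 0.3
```

View pics/in.png

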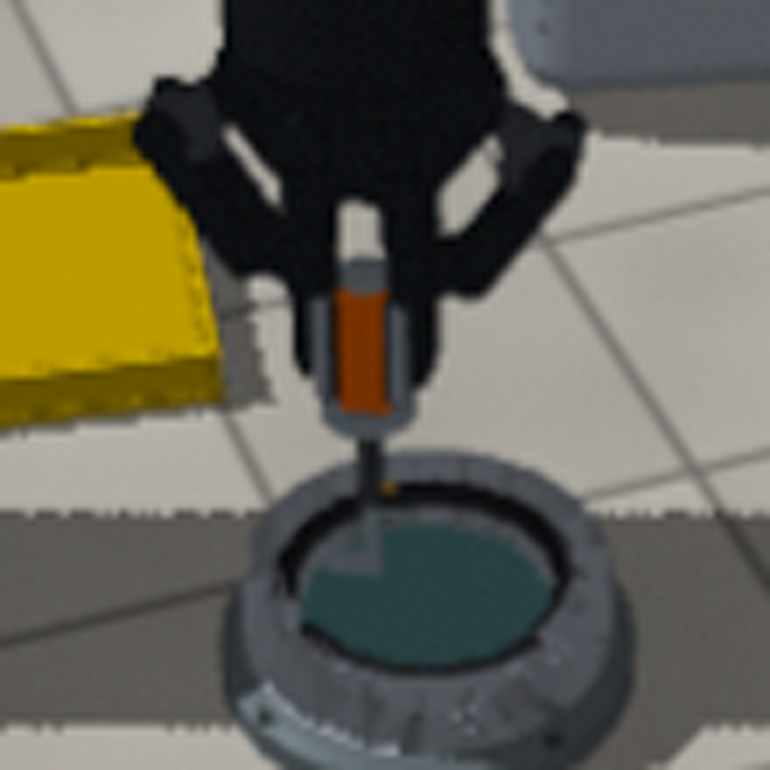

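```bash
python3 -m inch '[[1,[0,0,0.05],[0,0,0]],[1,[0,0,0.1],[0,0,0]],[1,[0,0,0.1],[0,0,0]],[1,[0,0,0.1],[0,0,0]],[1,[0,0,0.1],[0,0,0]]]' | egrep 'tcp|force';python3 to.py .5209 -.013 .0995 -30
```

```text
tcp_pos: [0.5212, -0.0122, 0.1013]
force: [0.1, -0.4, -0.7]
t 12.35 pos [ 0.5212 -0.0122  0.1013] yang -29.99 gap 0.173 F [ 0.1  -0.42 -0.71]
shift [-0.0082  0.0018  0.0181] turn [ 0. -0.  0.] rows>= 0.0
```

```bash
for i in 1 2 3; do python3 -m inch '[[1,[0,0,0.005],[0,0,0]],[1,[0,0,0.005],[0,0,0]],[1,[0,0,0.005],[0,0,0]]]' | egrep 'tcp|force'; done
```

```text
tcp_pos: [0.5211, -0.0122, 0.1009]
force: [-0.1, -0.2, -0.8]
tcp_pos: [0.5211, -0.0122, 0.1003]
force: [0.2, 0.0, -0.2]
tcp_pos: [0.5211, -0.0123, 0.0998]
force: [-0.0, -0.2, -0.7]
```

```bash
for i in 1 ; do python3 -m inch '[[1,[0,0,0.005],[0,0,0]],[1,[0,0,0.005],[0,0,0]],[1,[0,0,0.005],[0,0,0]]]' | egrep 'tcp|force'; done
```

```text
tcp_pos: [0.5211, -0.0122, 0.0993]
force: [-0.6, -0.1, -1.0]
```

```bash
for i in 1 2; do python3 -m inch '[[1,[0,0,0.003],[0,0,0]],[1,[0,0,0.003],[0,0,0]],[1,[0,0,0.003],[0,0,0]]]' | egrep 'tcp|force'; done
```

```text
tcp_pos: [0.5211, -0.0122, 0.099]
force: [0.1, 0.2, -2.1]
tcp_pos: [0.5211, -0.0122, 0.0988]
force: [-0.1, 0.6, 0.6]
```

```bash
for i in 1; do python3 -m inch '[[1,[0,0,0.003],[0,0,0]],[1,[0,0,0.003],[0,0,0]],[1,[0,0,0.003],[0,0,0]]]' | egrep 'tcp|force'; done
```

```text
tcp_pos: [0.5211, -0.0122, 0.0986]
force: [-0.4, -0.2, 3.2]
```

```bash
python3 -m inch '[[1,[0,0,-0.011],[0,0,0]],[1,[0,0,-0.011],[0,0,0]],[1,[0,0,-0.011],[0,0,0]]]' | egrep 'tcp|force'; python3 -m inch '[[1,[0,-0.03,0],[0,0,0]],[1,[0,-0.06,0],[0,0,0]],[1,[0,-0.06,0],[0,0,0]],[1,[0,-0.06,0],[0,0,0]]]' | egrep 'tcp|force'
```

```text
tcp_pos: [0.521, -0.0122, 0.0993]
force: [0.5, -0.6, -1.4]
tcp_pos: [0.5157, -0.0091, 0.0995]
force: [-0.0, 1.2, -1.5]
```

```bash
for i in 1 2; do python3 -m inch '[[1,[0,-0.015,0],[0,0,0]],[1,[0,-0.03,0],[0,0,0]],[1,[0,-0.03,0],[0,0,0]],[1,[0,-0.03,0],[0,0,0]]]' | egrep 'tcp|force'; done
```

```text
tcp_pos: [0.5133, -0.0077, 0.0995]
force: [-1.0, 0.3, -1.3]
tcp_pos: [0.5107, -0.0062, 0.0995]
force: [0.4, -0.1, -1.1]
```

```bash
python3 -m inch '[[1,[0,-0.015,0],[0,0,0]],[1,[0,-0.03,0],[0,0,0]],[1,[0,-0.03,0],[0,0,0]],[1,[0,-0.03,0],[0,0,0]]]' | egrep 'tcp|force'; for i in 1 2 3; do python3 -m inch '[[1,[0,-0.01,0],[0,0,0]],[1,[0,-0.01,0],[0,0,0]]]' | egrep 'tcp|force'; done
```

```text
tcp_pos: [0.508, -0.0047, 0.0995]
force: [0.7, -0.6, -0.9]
tcp_pos: [0.5071, -0.0042, 0.0995]
force: [0.1, -0.8, -1.5]
tcp_pos: [0.5062, -0.0036, 0.0995]
force: [-1.2, 0.6, -0.6]
tcp_pos: [0.5053, -0.0032, 0.0995]
force: [-0.4, 1.1, -0.2]
```

```bash
for i in 1 2; do python3 -m inch '[[1,[0,-0.01,0],[0,0,0]],[1,[0,-0.01,0],[0,0,0]]]' | egrep 'tcp|force'; done
```

```text
tcp_pos: [0.5044, -0.0027, 0.0995]
force: [0.3, -0.2, -0.7]
tcp_pos: [0.5036, -0.0022, 0.0995]
force: [-0.0, -0.7, -0.8]
```

```bash
for i in 1 2; do python3 -m inch '[[1,[0,-0.01,0],[0,0,0]],[1,[0,-0.01,0],[0,0,0]]]' | egrep 'tcp|force'; done;  python3 -c "
from h import *
p,d=snapshot('side'); crop(p,260,200,100,100,7,'pics/in2.png')"
```

```text
tcp_pos: [0.5034, -0.0019, 0.0996]
force: [1.1, -0.7, -0.7]
tcp_pos: [0.5031, -0.0017, 0.0997]
force: [2.2, -1.2, -1.9]
```

View pics/in2.png

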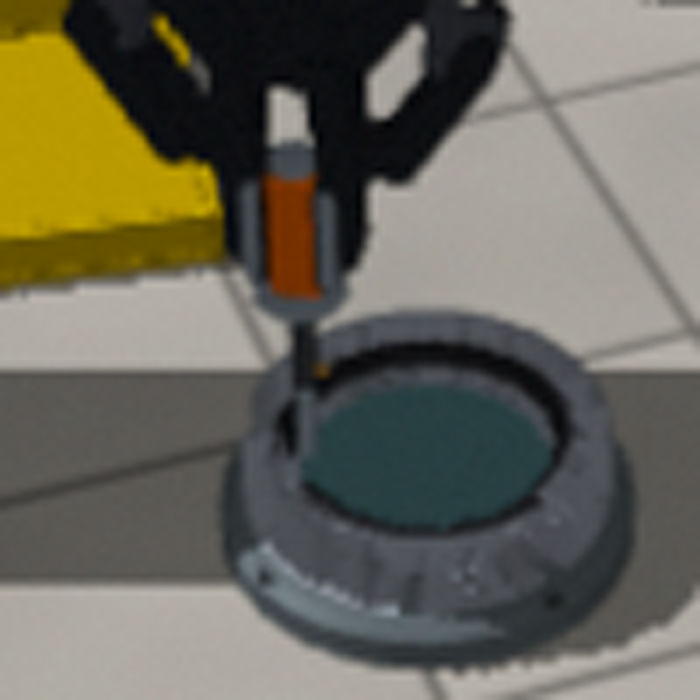

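```bash
python3 -m inch '[[1,[0,0.025,0],[0,0,0]],[1,[0,0.047,0],[0,0,0]],[1,[0,0.047,0],[0,0,0]]]' | egrep 'tcp|force'; for i in 1 2 3; do python3 -m inch '[[1,[0,0,-0.01],[0,0,0]],[1,[0,0,-0.01],[0,0,0]]]' | egrep 'tcp|force'; done
```

```text
tcp_pos: [0.5057, -0.0035, 0.0993]
force: [-0.4, -1.1, -1.0]
tcp_pos: [0.5056, -0.0034, 0.1004]
force: [-0.8, 1.0, -0.9]
tcp_pos: [0.5058, -0.0036, 0.1012]
force: [0.5, -1.5, -5.2]
tcp_pos: [0.5061, -0.0038, 0.1023]
force: [-0.0, -1.1, -6.3]
```

```bash
python3 -m inch '[[1,[0,0.01,-0.005],[0,0,0]],[1,[0,0.01,-0.01],[0,0,0]]]' | egrep 'tcp|force'; for i in 1 2 3; do python3 -m inch '[[1,[0,0,-0.01],[0,0,0]],[1,[0,0,-0.01],[0,0,0]]]' | egrep 'tcp|force'; done
```

```text
tcp_pos: [0.5065, -0.0042, 0.1032]
force: [-0.2, -2.8, -8.3]
tcp_pos: [0.507, -0.0043, 0.1045]
force: [0.8, -2.2, -6.8]
tcp_pos: [0.5073, -0.004, 0.1057]
force: [-1.0, -1.2, -6.5]
tcp_pos: [0.5073, -0.0039, 0.107]
force: [-0.2, -1.3, -4.1]
```

```bash
for i in 1 2 3; do python3 -m inch '[[1,[0,0,-0.01],[0,0,0]],[1,[0,0,-0.01],[0,0,0]]]' | egrep 'tcp|force'; done; python3 -c "
from h import *
p,d=snapshot('side'); crop(p,260,200,100,100,7,'pics/in3.png')"
```

```text
tcp_pos: [0.5071, -0.0039, 0.1081]
force: [-0.0, -0.0, -0.8]
tcp_pos: [0.5072, -0.0039, 0.109]
force: [-0.6, -0.1, -0.2]
tcp_pos: [0.5071, -0.004, 0.1098]
force: [-0.1, -0.4, -0.9]
```

View pics/in3.png

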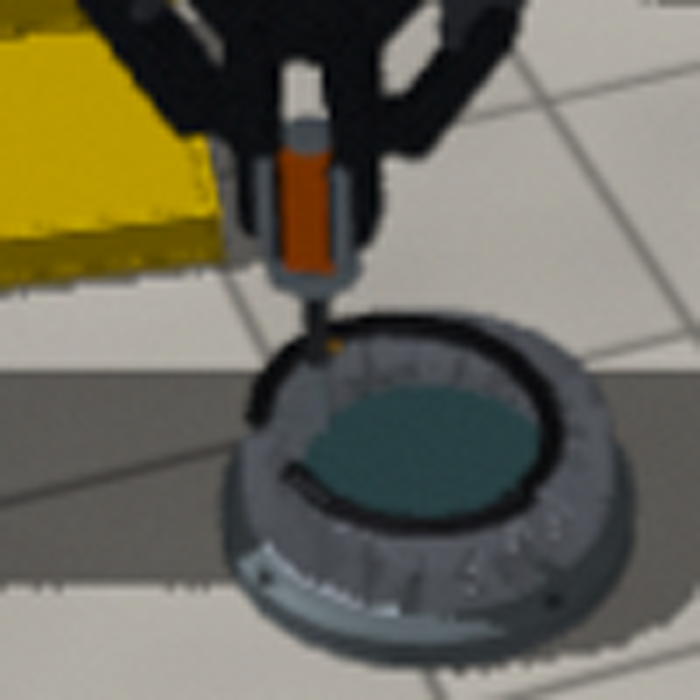

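```bash
python3 -m inch '[[1,[0,0.08,0.01],[0,0,0]],[1,[0,0.15,0.01],[0,0,0]],[1,[0,0.15,0.01],[0,0,0]],[1,[0,0.15,-0.2],[0,0,0]],[1,[0,0.15,-0.5],[0,0,0]],[1,[0,0.15,-0.8],[0,0,0]],[1,[0,0.15,-0.8],[0,0,0]]]'  | egrep 'tcp|force'; python3 to.py .4524 -.281 .18 -15.34
```

```text
tcp_pos: [0.5228, -0.0122, 0.1931]
force: [0.6, 0.3, -0.5]
t 20.85 pos [ 0.5228 -0.0122  0.1931] yang -29.99 gap 0.171 F [ 0.62  0.31 -0.49]
shift [-2.6799  0.7327  0.1305] turn [ 0.0014 -0.0002 -0.0407] rows>= 5.6
```

```bash
for i in 1 2; do python3 -m inch '[[1,[-0.45,0.12,0],[0,0,-0.007]],[1,[-0.9,0.24,0],[0,0,-0.0136]],[1,[-0.9,0.24,0],[0,0,-0.0136]]]'  | egrep 'tcp|force'; done; python3 to.py .4524 -.281 .18 -15.34
```

```text
tcp_pos: [0.4949, -0.1059, 0.1888]
force: [0.2, 0.1, -0.6]
tcp_pos: [0.4795, -0.1981, 0.1889]
force: [0.1, 0.2, -0.1]
t 21.45 pos [ 0.4795 -0.1981  0.1889] yang -20.50 gap 0.172 F [ 0.15  0.18 -0.06]
shift [-0.8707  0.0363  0.0909] turn [ 0.0003  0.0003 -0.0143] rows>= 1.8
```

```bash
python3 -m inch '[[1,[-0.4,0.02,0],[0,0,-0.007]],[1,[-0.8,0.03,0],[0,0,-0.0143]],[1,[-0.82,0.03,0],[0,0,-0.0143]],[1,[-0.82,0.03,0],[0,0,-0.0143]],[1,[-0.82,0.03,0],[0,0,-0.0143]]]'  | egrep 'tcp|force'; python3 to.py .4524 -.281 .16 -15.34
```

```text
tcp_pos: [0.4536, -0.2695, 0.1888]
force: [0.6, -0.9, -0.7]
t 21.95 pos [ 0.4536 -0.2695  0.1888] yang -15.05 gap 0.169 F [ 0.55 -0.95 -0.65]
shift [-0.1142  0.0188  0.2881] turn [-0.0003 -0.0003  0.0008] rows>= 0.6
```

```bash
python3 -m inch '[[1,[-0.06,0.01,0],[0,0,0.0008]],[1,[-0.06,0.01,0],[0,0,0.0008]],[1,[-0.06,0.01,0],[0,0,0.0008]]]'  | egrep 'tcp|force'; python3 to.py .4524 -.281 .16 -15.34
```

```text
tcp_pos: [0.4535, -0.2767, 0.1895]
force: [-0.4, 0.3, -0.3]
t 22.25 pos [ 0.4535 -0.2767  0.1895] yang -15.30 gap 0.172 F [-0.39  0.26 -0.32]
shift [-0.044   0.0005  0.2954] turn [ 0.     -0.      0.0001] rows>= 0.6
```

```bash
python3 -m inch '[[1,[-0.04,0,0],[0,0,0]],[1,[-0.04,0,0],[0,0,0]],[1,[-0.04,0,0],[0,0,0]],[1,[-0.04,0,0],[0,0,0]]]'  | egrep 'tcp|force'; python3 to.py .4524 -.281 .16 -15.34
```

```text
tcp_pos: [0.4521, -0.2811, 0.1895]
force: [0.1, 0.2, -0.8]
t 22.65 pos [ 0.4521 -0.2811  0.1895] yang -15.35 gap 0.176 F [ 0.08  0.15 -0.76]
shift [0.0018 0.0023 0.2952] turn [-0. -0. -0.] rows>= 0.6
```

```bash
python3 -m inch '[[1,[0,0,0.2],[0,0,0]],[1,[0,0,0.35],[0,0,0]],[1,[0,0,0.5],[0,0,0]],[1,[0,0,0.5],[0,0,0]]]'  | egrep 'tcp|force'; python3 to.py .4524 -.281 .0868 -15.34
```

```text
tcp_pos: [0.451, -0.2801, 0.1378]
force: [-0.8, 0.1, -0.9]
t 23.05 pos [ 0.451  -0.2801  0.1378] yang -15.34 gap 0.170 F [-0.81  0.14 -0.91]
shift [-0.0062  0.0176  0.5103] turn [-0.0006 -0.0003 -0.    ] rows>= 1.0
```

```bash
python3 -m inch '[[1,[0,0.01,0.15],[0,0,0]],[1,[0,0.01,0.3],[0,0,0]],[1,[0,0.01,0.42],[0,0,0]],[1,[0,0.01,0.47],[0,0,0]],[1,[0,0.01,0.47],[0,0,0]],[1,[0,0.01,0.47],[0,0,0]]]'  | egrep 'tcp|force'; python3 to.py .4524 -.281 .0868 -15.34
```

```text
tcp_pos: [0.4534, -0.2816, 0.0929]
force: [-0.1, 0.1, -0.9]
t 23.65 pos [ 0.4534 -0.2816  0.0929] yang -15.34 gap 0.171 F [-0.12  0.11 -0.89]
shift [ 0.0035 -0.0116  0.0614] turn [0.0001 0.0001 0.    ] rows>= 0.1
```

```bash
python3 -m inch '[[1,[0,-0.01,0.03],[0,0,0]],[1,[0,-0.01,0.055],[0,0,0]],[1,[0,-0.01,0.055],[0,0,0]]]'  | egrep 'tcp|force'; python3 to.py .4524 -.281 .0868 -15.34
```

```text
tcp_pos: [0.452, -0.281, 0.0869]
force: [-0.2, 0.1, -1.6]
t 23.95 pos [ 0.452  -0.281   0.0869] yang -15.34 gap 0.173 F [-0.18  0.1  -1.61]
shift [0.001  0.0037 0.0012] turn [-0. -0. -0.] rows>= 0.0
```

```bash
python3 -m inch '[[1,[0,0.003,0.004],[0,0,0]],[0.5,[0,0.003,0.004],[0,0,0]],[-0.2,[0,0.003,0.004],[0,0,0]],[-0.4,[0,0.003,0.004],[0,0,0]],[-0.4,[0,0.003,0.004],[0,0,0]],[-0.4,[0,0.003,-0.4],[0,0,0]],[-0.4,[0,0.003,-0.8],[0,0,0]],[-0.4,[0,0.003,-1],[0,0,0]],[-0.4,[0,0.003,-1],[0,0,0]]]' 40 | egrep 'tcp|force|gap';  python3 -c "
from h import *
for n in('side','top'):
    p,d=snapshot(n); cv2.imwrite(f'pics/{n}3.png',p); np.save(f'pics/{n}3.npy',d)
crop('pics/side3.png',270,220,110,110,7,'pics/p3.png'); crop('pics/top3.png',300,205,90,80,8,'pics/p3t.png')"
```

```text
tcp_pos: [0.4542, -0.2827, 0.1903]
force: [0.3, 0.5, 0.4]
finger_gap: 0.702
```

View pics/p3.png

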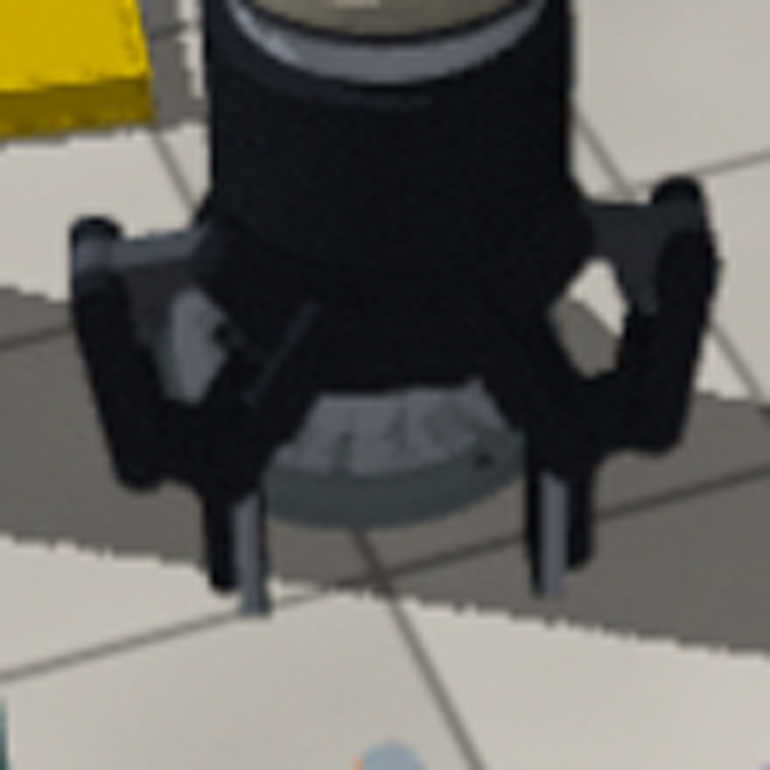

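View pics/p3t.png

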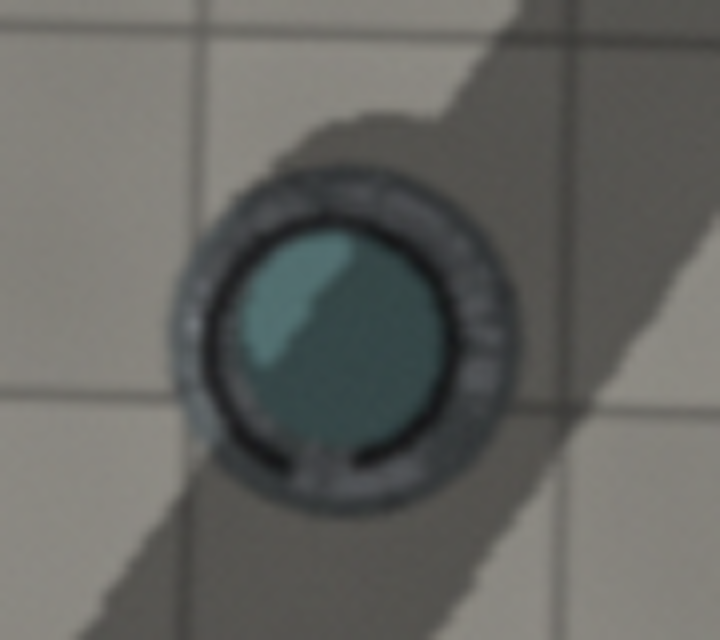

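```bash
python3 - <<'E'
from h import *
crop('pics/side3.png',300,310,60,90,7,'pics/st3.png')
E
```

```text
(no output)
```

View pics/st3.png

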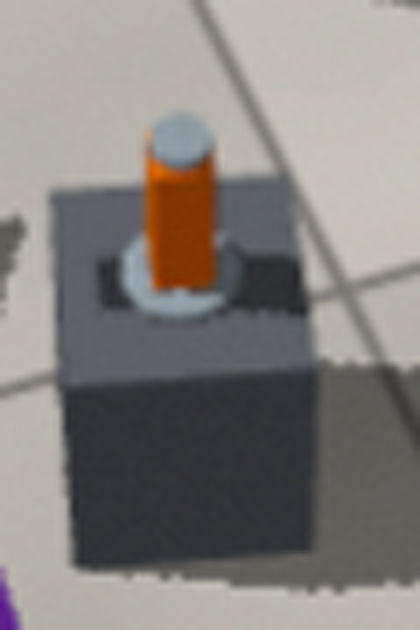

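```bash
python3 - <<'E'
from h import *
c=np.array([.5355,-.0215])
def t(u,v,z): return at_z("top",300+(u+.5)/8-.5,205+(v+.5)/8-.5,z)
for u,v in((285,468),(262,456),(245,440),(228,415),(215,385),(210,340),(225,280)):
    p=t(u,v,.0445)[:2]; d=p-c; print((u,v),np.round(p,4),"ang %.1f r %.4f"%(np.degrees(np.arctan2(d[1],d[0]))%360,np.hypot(*d)))
E
python3 to.py .4922 .0035 .19 -30
```

```text
(285, 468) [ 0.487  -0.0009] ang 157.0 r 0.0527
(262, 456) [0.4911 0.0075] ang 146.9 r 0.0531
(245, 440) [0.4966 0.0138] ang 137.7 r 0.0525
(228, 415) [0.5055 0.0202] ang 125.7 r 0.0514
(215, 385) [0.5162 0.0252] ang 112.4 r 0.0506
(210, 340) [0.5324 0.0275] ang 93.6 r 0.0491
(225, 280) [0.5544 0.0228] ang 66.9 r 0.0481
t 24.95 pos [ 0.4523 -0.2811  0.1871] yang -15.34 gap 0.695 F [-1.09  0.15  0.44]
shift [ 2.8499 -0.3684 -0.0294] turn [0.0001 0.     0.0407] rows>= 5.7
```

```bash
for i in 1 2; do python3 -m inch '[[0.2,[0.45,-0.03,0],[0,0,0.007]],[0.2,[0.9,-0.06,0],[0,0,0.0136]],[0.2,[0.9,-0.06,0],[0,0,0.0136]]]'  | egrep 'tcp|force'; done; python3 to.py .4922 .0055 .19 -30
```

```text
tcp_pos: [0.4685, -0.187, 0.185]
force: [0.8, -0.4, -1.0]
tcp_pos: [0.4953, -0.1019, 0.1855]
force: [-0.3, -0.6, -0.1]
t 25.55 pos [ 0.4953 -0.1019  0.1855] yang -24.84 gap 0.401 F [-0.34 -0.56 -0.05]
shift [ 0.9617 -0.4795 -0.0419] turn [-0.0007 -0.0002  0.0143] rows>= 2.2
```

```bash
python3 -m inch '[[0.2,[0.45,-0.2,0],[0,0,0.007]],[0.2,[0.9,-0.44,0],[0,0,0.0143]],[0.2,[0.92,-0.46,0],[0,0,0.0143]],[0.2,[0.92,-0.46,0],[0,0,0.0143]],[0.2,[0.92,-0.46,0],[0,0,0.0143]]]'  | egrep 'tcp|force'; python3 to.py .4922 .0055 .11 -30
```

```text
tcp_pos: [0.4936, -0.0048, 0.1865]
force: [0.1, 0.5, 0.3]
t 26.05 pos [ 0.4936 -0.0048  0.1865] yang -30.29 gap 0.403 F [0.13 0.45 0.3 ]
shift [ 0.082  -0.0639  0.7648] turn [-0.      0.0001 -0.0008] rows>= 1.5
```

```bash
python3 -m inch '[[0.2,[0.06,-0.05,0.3],[0,0,-0.0008]],[0.2,[0.06,-0.05,0.6],[0,0,-0.0008]],[0.2,[0.06,-0.05,0.9],[0,0,-0.0008]],[0.2,[0.06,-0.05,1],[0,0,-0.0008]],[0.2,[0.06,-0.05,1],[0,0,-0.0008]],[0.2,[0.06,-0.05,1],[0,0,-0.0008]],[0.2,[0.06,-0.05,1],[0,0,-0.0008]]]'  | egrep 'tcp|force'; python3 to.py .4922 .0055 .06 -30;python3 -c "
from h import *
p,d=snapshot('side'); crop(p,250,200,110,110,7,'pics/gr1.png')"
```

```text
tcp_pos: [0.4933, 0.0036, 0.0882]
force: [0.1, 0.5, 0.0]
t 26.75 pos [0.4933 0.0036 0.0882] yang -30.02 gap 0.401 F [0.14 0.49 0.01]
shift [ 0.0111 -0.0195  0.2821] turn [ 0.0004 -0.0001 -0.    ] rows>= 0.6
```

View pics/gr1.png

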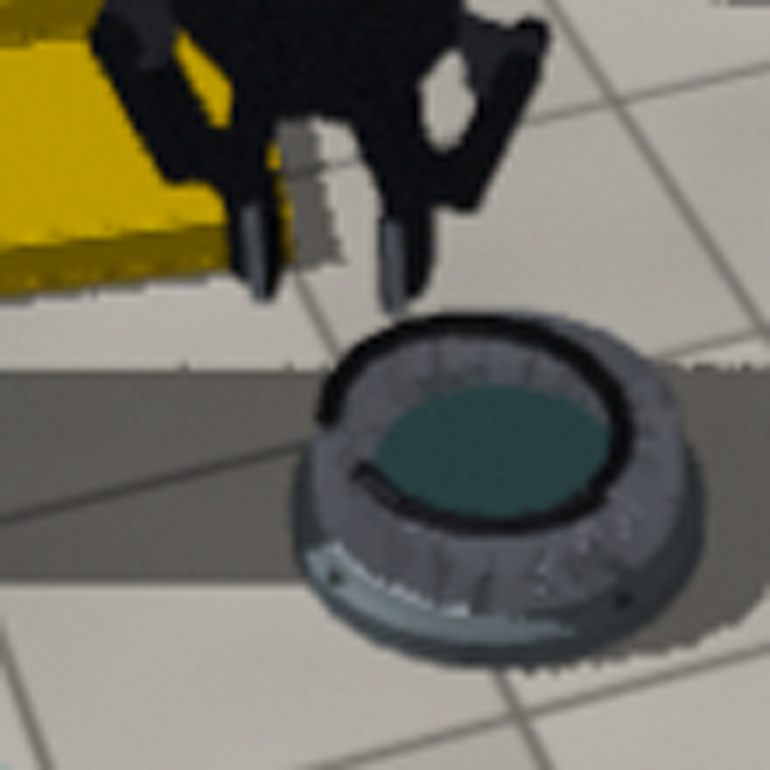

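```bash
python3 - <<'E'
from h import *
c=np.array([.5355,-.0215])
def t(u,v,z): return at_z("side",250+(u+.5)/7-.5,200+(v+.5)/7-.5,z)
for u,v in((325,418),(330,395),(345,367),(370,345)):
    p=t(u,v,.0445)[:2]-np.array([.0015,.0007]); d=p-c; print((u,v),np.round(p,4),"ang %.1f r %.4f"%(np.degrees(np.arctan2(d[1],d[0]))%360,np.hypot(*d)))
E
```

```text
(325, 418) [ 0.486  -0.0024] ang 158.9 r 0.0530
(330, 395) [0.4908 0.0074] ang 147.1 r 0.0532
(345, 367) [0.4994 0.0186] ang 132.0 r 0.0539
(370, 345) [0.5102 0.026 ] ang 118.0 r 0.0538
```

```bash
python3 to.py .491 .0055 .0555 -30; python3 -m inch '[[0.2,[0,-0.03,0.1],[0,0,0]],[0.2,[0,-0.03,0.2],[0,0,0]],[0.2,[0,-0.03,0.3],[0,0,0]],[0.2,[0,-0.03,0.33],[0,0,0]],[0.2,[0,-0.03,0.33],[0,0,0]],[0.2,[0,-0.03,0.33],[0,0,0]]]'  | egrep 'tcp|force'; python3 to.py .491 .0055 .044 -30;python3 -c "
from h import *
p,d=snapshot('side'); crop(p,250,200,110,110,7,'pics/gr2.png')"
```

```text
t 26.80 pos [0.4932 0.0037 0.0883] yang -30.01 gap 0.402 F [ 0.17 -0.39  0.35]
shift [ 0.004  -0.0286  0.3275] turn [ 0.0004 -0.0001 -0.    ] rows>= 0.7
tcp_pos: [0.4895, 0.0057, 0.0538]
force: [0.4, -0.4, -0.9]
t 27.40 pos [0.4895 0.0057 0.0538] yang -29.99 gap 0.402 F [ 0.42 -0.37 -0.85]
shift [0.0053 0.0141 0.0978] turn [-0.0001  0.      0.    ] rows>= 0.2
```

View pics/gr2.png

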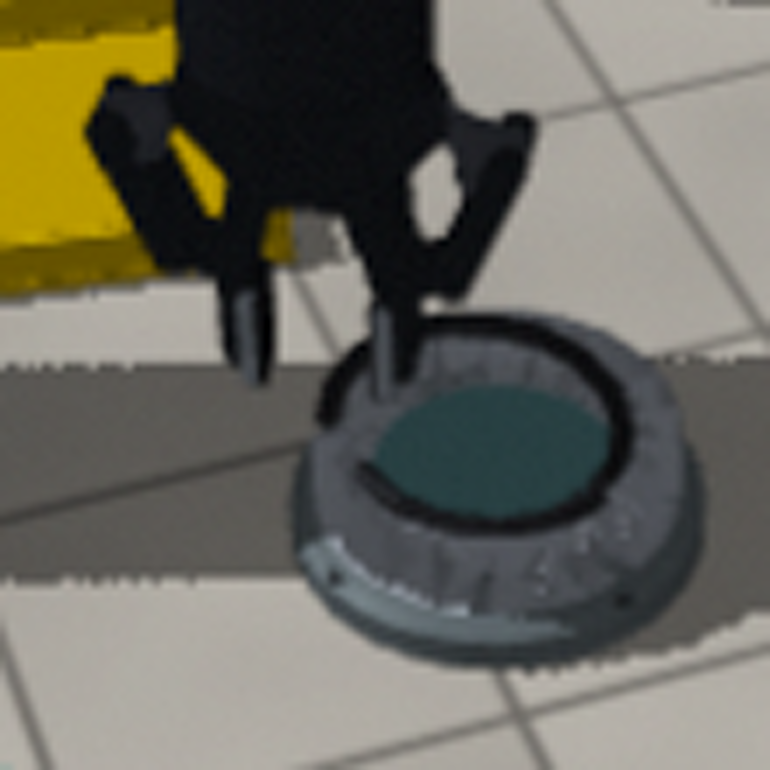

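```bash
python3 -m inch '[[0.2,[0,0.014,0.05],[0,0,0]],[0.2,[0,0.014,0.1],[0,0,0]],[0.2,[0,0.014,0.1],[0,0,0]],[0.2,[0,0.014,0.1],[0,0,0]]]'  | egrep 'tcp|force'; python3 to.py .491 .0055 .0435 -30
```

```text
tcp_pos: [0.4906, 0.005, 0.0438]
force: [-0.1, -0.1, -0.6]
t 27.85 pos [0.4906 0.005  0.0438] yang -29.99 gap 0.399 F [-0.14 -0.07 -0.61]
shift [0.0061 0.0014 0.0031] turn [-0.0001  0.      0.    ] rows>= 0.0
```

```bash
python3 -m inch '[[0.6,[0,0,0],[0,0,0]],[0.6,[0,0,0],[0,0,0]],[0.6,[0,0,0],[0,0,0]]]'  | egrep 'tcp|force|gap'
```

```text
tcp_pos: [0.4908, 0.005, 0.0441]
force: [0.7, 0.2, -0.0]
finger_gap: 0.201
```

```bash
python3 -m inch '[[0.6,[0,0,0.01],[0,0,0]],[1,[0,0,0.01],[0,0,0]],[1,[0,0,0.01],[0,0,0]],[1,[0,0,0.01],[0,0,0]],[1,[0,0,0.01],[0,0,0]]]' 80 | egrep 'tcp|force|gap'; python3 -c "
from h import *
p,d=snapshot('side'); crop(p,250,200,110,110,7,'pics/gr3.png')"
```

```text
tcp_pos: [0.4908, 0.005, 0.0431]
force: [0.7, -0.3, 0.8]
finger_gap: 0.044
```

View pics/gr3.png

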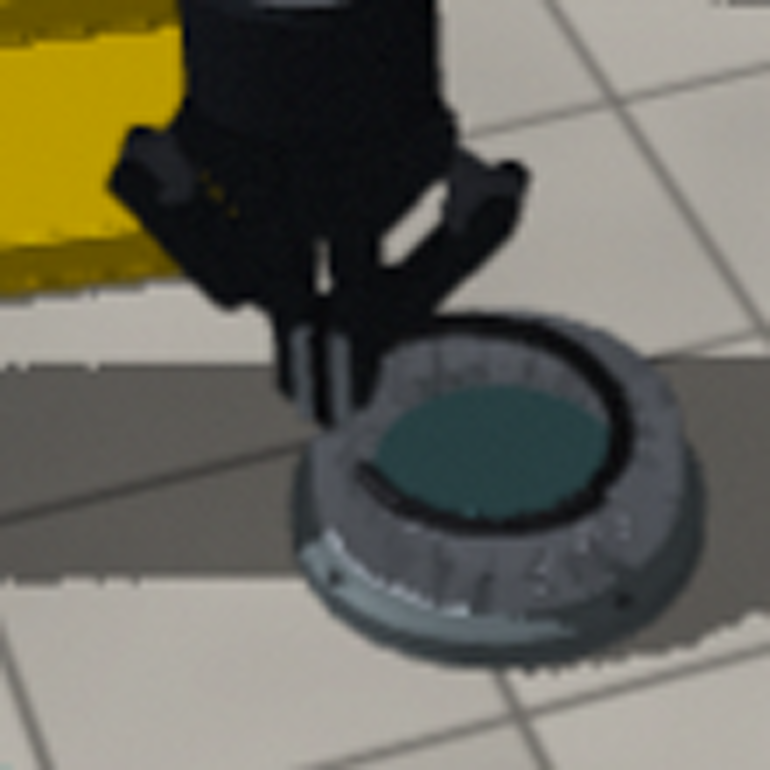

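```bash
python3 -m inch '[[1,[0,0,0],[0,0,0]],[1,[0,0,0],[0,0,0]]]' 80 | egrep 'tcp|force|gap'; python3 -c "
from h import *
s=sense();print(s['ft_torque'])
crop('pics/gr3.png',250,250,200,200,4,'pics/gr3b.png')"
```

```text
tcp_pos: [0.4909, 0.005, 0.0431]
force: [0.2, 0.4, 1.8]
finger_gap: 0.038
[ 0.027746   -0.06871862  0.02812062]
```

View pics/gr3b.png

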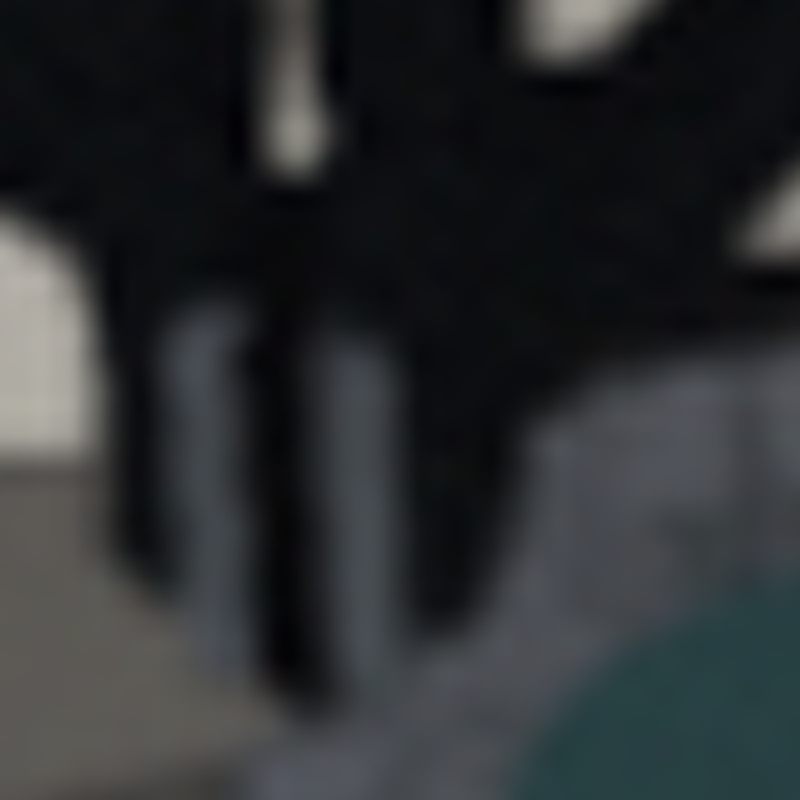

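```bash
python3 -m inch '[[1,[0,-0.01,-0.03],[0,0,0]],[1,[0,-0.02,-0.06],[0,0,0]],[1,[0,-0.03,-0.08],[0,0,0]],[1,[0,-0.03,-0.08],[0,0,0]]]' | egrep 'tcp|force|gap'; python3 -c "
from h import *
p,d=snapshot('side'); crop(p,250,190,110,110,7,'pics/gr4.png')"
```

```text
tcp_pos: [0.4879, 0.0066, 0.0513]
force: [-0.5, 0.2, -0.3]
finger_gap: 0.042
```

View pics/gr4.png

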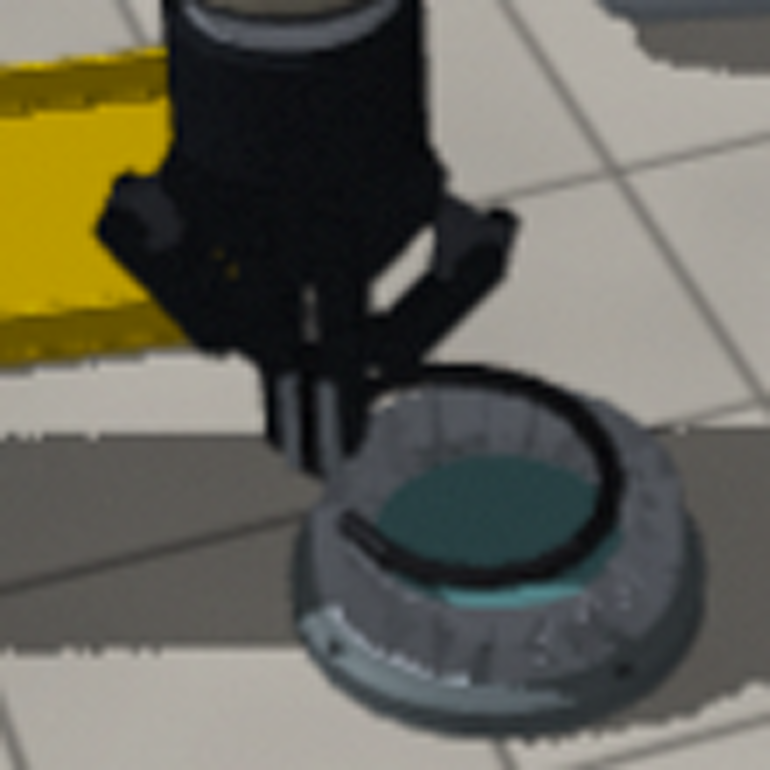

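```bash
python3 -m inch '[[1,[0,-0.015,-0.04],[0,0,0]],[1,[0,-0.03,-0.09],[0,0,0]],[1,[0,-0.04,-0.15],[0,0,0]],[1,[0,-0.04,-0.15],[0,0,0]]]' | egrep 'tcp|force|gap'; python3 -c "
from h import *
p,d=snapshot('side'); crop(p,250,180,110,110,7,'pics/gr5.png')"
```

```text
tcp_pos: [0.485, 0.0086, 0.0669]
force: [-0.7, -0.5, -1.5]
finger_gap: 0.04
```

View pics/gr5.png

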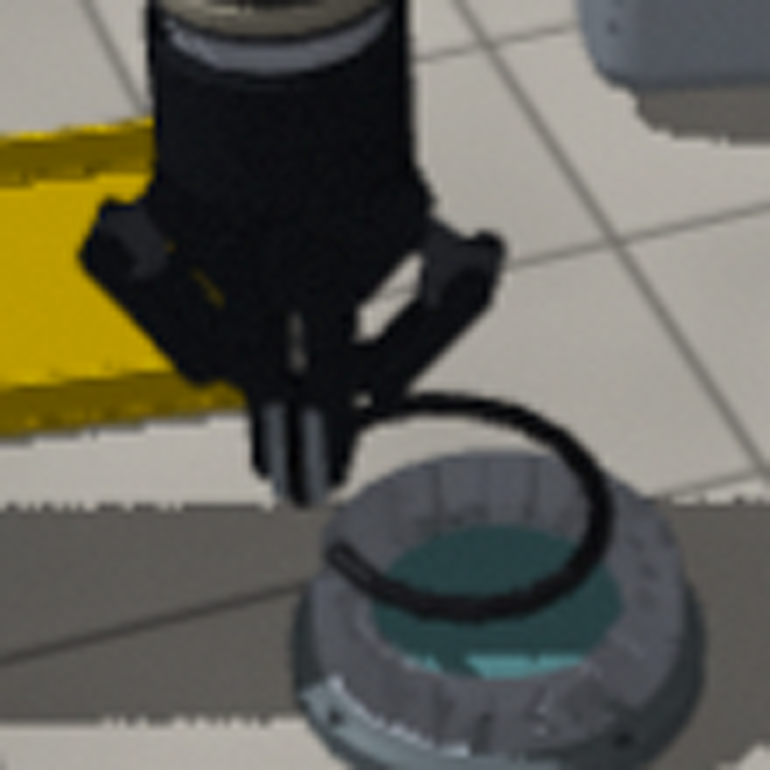

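```bash
python3 -m inch '[[1,[0,0,-0.25],[0,0,0]],[1,[0,0,-0.5],[0,0,0]],[1,[0,0,-0.8],[0,0,0]],[1,[0,0,-0.8],[0,0,0]],[1,[0,0,-0.8],[0,0,0]]]' | egrep 'tcp|force|gap'; python3 to.py .425 .2535 .16 -55; python3 -c "
from h import *
for n in('side','top'):
    p,d=snapshot(n); cv2.imwrite(f'pics/{n}6.png',p); np.save(f'pics/{n}6.npy',d)
crop('pics/side6.png',250,140,120,110,6,'pics/gr6.png');crop('pics/top6.png',300,205,90,80,8,'pics/gr6t.png')"
```

```text
tcp_pos: [0.4848, 0.0085, 0.1464]
force: [-0.0, 0.0, -1.8]
finger_gap: 0.043
t 30.30 pos [0.4848 0.0085 0.1464] yang -29.99 gap 0.043 F [-0.02  0.03 -1.83]
shift [ 1.8229 -1.7428 -0.1377] turn [ 0.0002 -0.0001  0.0695] rows>= 5.1
```

View pics/gr6.png

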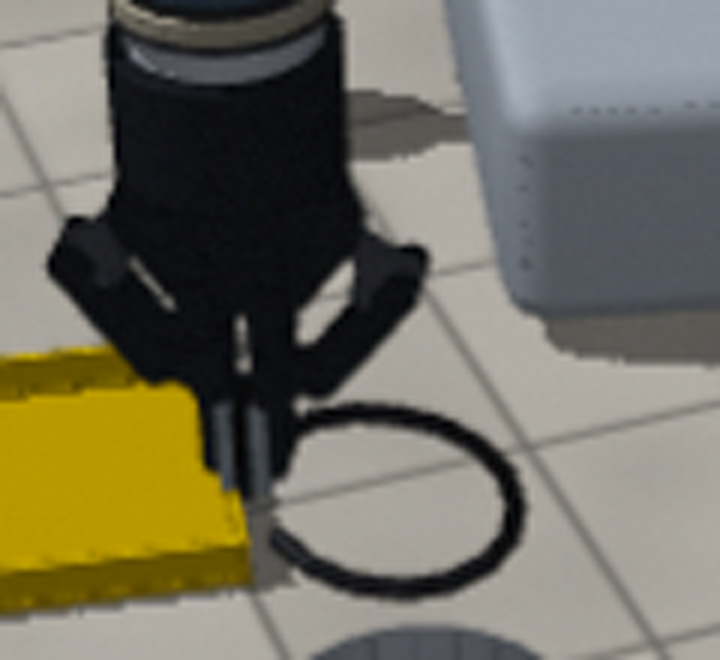

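View pics/gr6t.png

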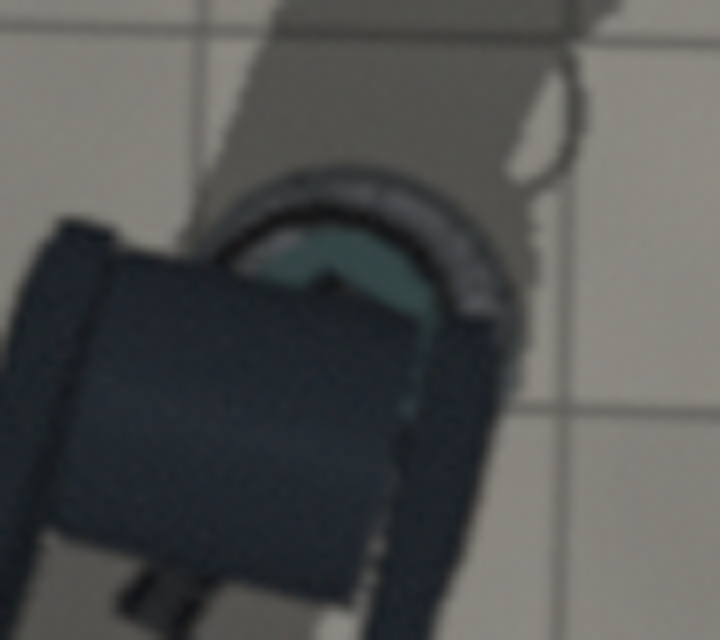

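```bash
cat > ringfit.py <<'E'
from h import *
import sys
from scipy.optimize import least_squares
def cloudn(n,d):
    c=camera_info(n); v,u=np.mgrid[0:480,0:640]
    xy=cv2.undistortPoints(np.stack([u.ravel(),v.ravel()],-1)[:,None].astype(float),c["K"],c["dist"])[:,0]
    M=R.from_quat(c["orientation"]).as_matrix()
    return ((np.c_[xy,np.ones(len(xy))]*d.ravel()[:,None])@M.T+c["origin"]).reshape(480,640,3)
def fit(n,src,dep,x0,y0,x1,y1,zlo,zhi,thr=45):
    im=cv2.imread(src); P=cloudn(n,np.load(dep))[y0:y1,x0:x1]; g=im[y0:y1,x0:x1].max(2)
    m=(g<thr)&(P[...,2]>zlo)&(P[...,2]<zhi); Q=P[m]
    for _ in range(3):
        A=np.c_[Q[:,:2],np.ones(len(Q))]; k=np.linalg.lstsq(A,Q[:,2],rcond=None)[0]; r=Q[:,2]-A@k; Q=Q[abs(r)<2.5*r.std()]
    s=least_squares(lambda p:np.hypot(Q[:,0]-p[0],Q[:,1]-p[1])-p[2],[*Q[:,:2].mean(0),.045],loss="soft_l1",f_scale=.002).x
    print(len(Q),"slope",np.round(k[:2],3),"deg",np.degrees(np.arctan(np.hypot(*k[:2]))),"uphill dir",np.degrees(np.arctan2(k[1],k[0])),"circle",np.round(s,4),"z",k@[s[0],s[1],1], "res",r.std())
if __name__=="__main__":
    a=sys.argv; fit(a[1],a[2],a[3],*map(int,a[4:8]),float(a[8]),float(a[9]))
E
python3 ringfit.py side pics/side6.png pics/side6.npy 299 205 340 242 .1 .17
```

```text
223 slope [-0.058  0.125] deg 7.829054546981863 uphill dir 115.08047946472195 circle [ 0.5267 -0.0149  0.0437] z 0.14402551609564207 res 0.0015176565360366765
```

```bash
python3 -m inch '[[1,[0,0,-0.1],[-0.009,-0.006,0]],[1,[0,0,-0.2],[-0.018,-0.0125,0]],[1,[0,0,-0.2],[-0.018,-0.0125,0]],[1,[0,0,-0.2],[-0.018,-0.0125,0]]]' | egrep 'tcp|force|gap';  python3 -c "
from h import *
for n in('side',):
    p,d=snapshot(n); cv2.imwrite(f'pics/{n}7.png',p); np.save(f'pics/{n}7.npy',d)
crop('pics/side7.png',250,130,120,110,6,'pics/gr7.png')"; python3 ringfit.py side pics/side7.png pics/side7.npy 299 190 340 232 .12 .19
cat > tow.py <<'E'
from h import *
import sys
# tow.py x y z dyaw : keep tilt, yaw by dyaw about world z
s=sense(); Rt=R.from_quat(s["tool_rot"]); x,y,z,dy=map(float,sys.argv[1:5])
G=R.from_euler("z",dy,degrees=True)*Rt; rv=(Rt.inv()*G).as_rotvec(); d=Rt.inv().apply(np.array([x,y,z])-s["tcp_pos"])
yy=Rt.apply([0,1,0]); print("t %.2f pos %s yang %.2f gap %.3f F %s"%(s["t"],np.round(s["tcp_pos"],4),np.degrees(np.arctan2(yy[1],yy[0])),s["finger_gap"],np.round(s["force"],2)))
print("shift",np.round(d/.1,4),"turn",np.round(rv/2/np.pi,4))
print("tool z",np.round(Rt.apply([0,0,1]),4))
E
python3 tow.py .427 .2517 .17 -25
```

```text
tcp_pos: [0.484, 0.009, 0.165]
force: [0.5, -0.1, -0.0]
finger_gap: 0.044
229 slope [-0.002 -0.006] deg 0.38433991601725487 uphill dir -109.34758228122263 circle [ 0.5262 -0.0146  0.0441] z 0.1673598876153637 res 0.0013224022333057958
t 30.85 pos [0.4844 0.0086 0.165 ] yang -29.73 gap 0.044 F [-0.05  0.16 -0.35]
shift [ 1.8023 -1.6875 -0.3802] turn [ 0.0054 -0.0077  0.0688]
tool z [ 0.0565 -0.1229 -0.9908]
```

View pics/gr7.png

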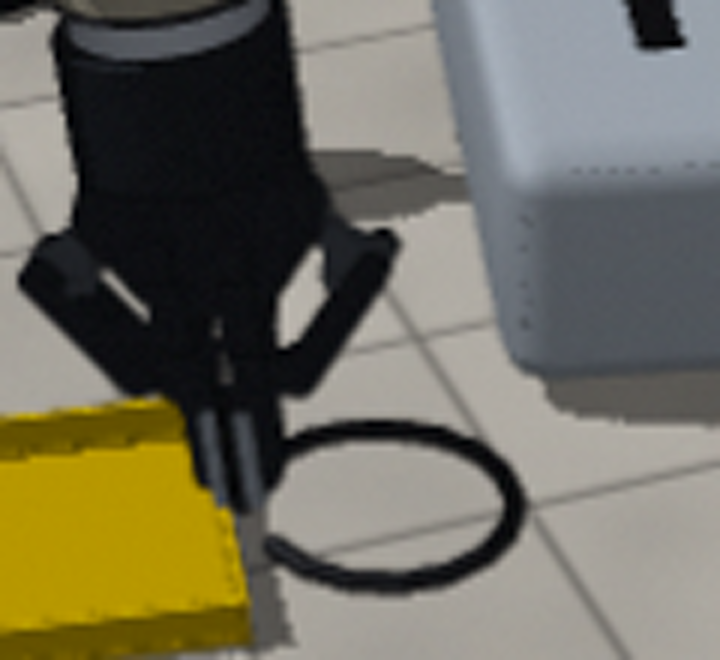

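```bash
python3 -m inch '[[1,[0.3,-0.28,-0.07],[0.0009,-0.0013,0.0115]],[1,[0.6,-0.56,-0.13],[0.0018,-0.0026,0.023]],[1,[0.9,-0.84,-0.19],[0.0027,-0.004,0.0345]],[1,[0.9,-0.84,-0.19],[0.0027,-0.004,0.0345]]]' | egrep 'tcp|force|gap';python3 tow.py .427 .2517 .15 -12.5
```

```text
tcp_pos: [0.4552, 0.1332, 0.1675]
force: [-0.6, -1.6, -1.0]
finger_gap: 0.046
t 31.25 pos [0.4552 0.1332 0.1675] yang -42.07 gap 0.046 F [-0.56 -1.58 -1.01]
shift [ 0.694  -1.0166  0.0081] turn [ 0.0027 -0.0038  0.0344]
tool z [ 0.0283 -0.1324 -0.9908]
```

```bash
python3 -m inch '[[1,[0.2,-0.32,0],[0.0009,-0.0013,0.0115]],[1,[0.42,-0.65,0],[0.0018,-0.0026,0.023]],[1,[0.64,-0.95,0],[0.0027,-0.0038,0.0344]],[1,[0.64,-0.95,0],[0.0027,-0.0038,0.0344]],[1,[0.64,-0.95,0],[0.0027,-0.0038,0.0344]]]' | egrep 'tcp|force|gap';python3 tow.py .427 .2517 .10 0; python3 -c "
from h import *
for n in('side','top'):
    p,d=snapshot(n); cv2.imwrite(f'pics/{n}8.png',p); np.save(f'pics/{n}8.npy',d)
crop('pics/side8.png',190,120,130,130,5,'pics/gr8.png');crop('pics/top8.png',215,220,100,90,8,'pics/gr8t.png')"
```

```text
tcp_pos: [0.43, 0.2397, 0.1518]
force: [-0.0, 0.1, -0.3]
finger_gap: 0.042
t 31.75 pos [0.43   0.2397 0.1518] yang -54.66 gap 0.042 F [-0.01  0.07 -0.28]
shift [ 0.0846 -0.1725  0.4963] turn [0. 0. 0.]
tool z [-2.000e-04 -1.378e-01 -9.905e-01]
```

View pics/gr8.png

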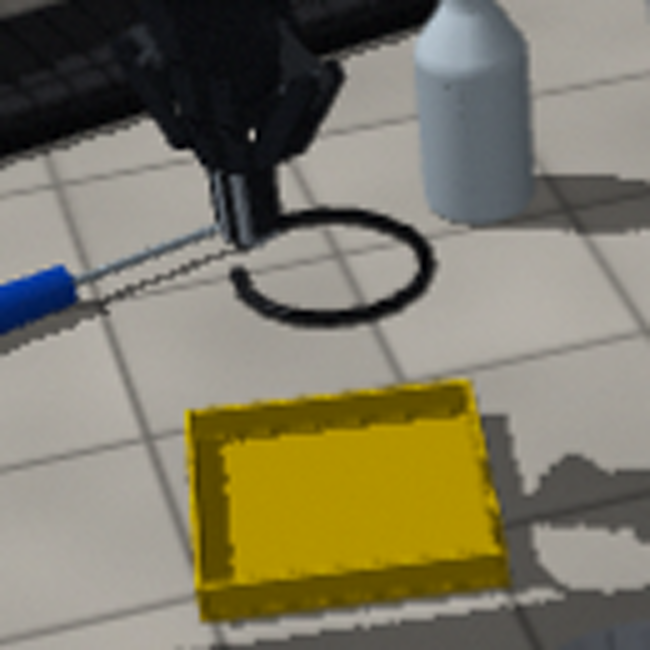

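View pics/gr8t.png

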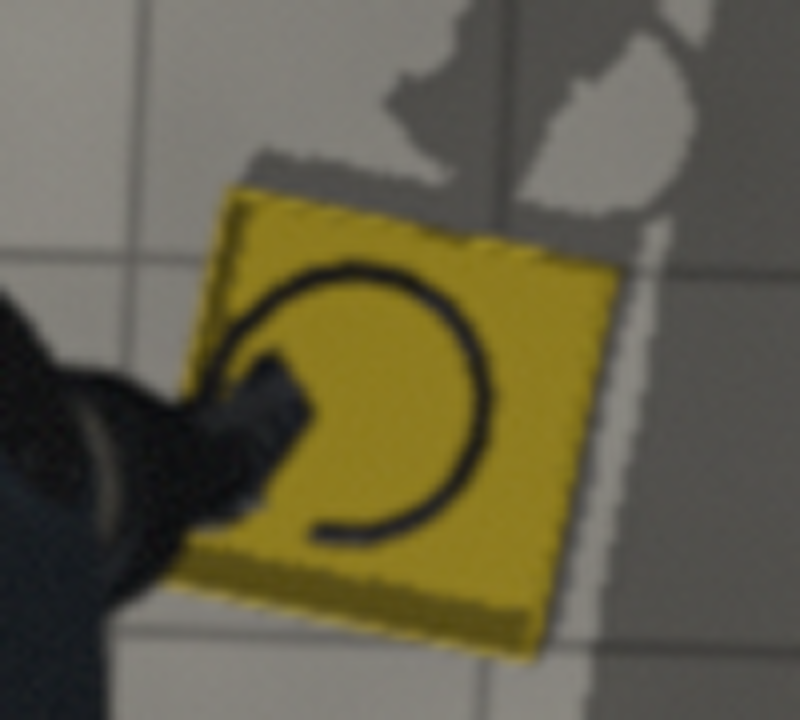

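```bash
python3 ringfit.py side pics/side8.png pics/side8.npy 235 160 280 187 .12 .18; python3 ringfit.py top pics/top8.png pics/top8.npy 238 250 280 291 .12 .18; python3 - <<'E'
from h import *
t=lambda u,v,z:at_z("side",190+(u+.5)/5-.5,120+(v+.5)/5-.5,z)
E=np.array([t(187,411,.022),t(472,380,.022),t(510,560,.022),t(197,592,.022)]);print(np.round(E,4),E.mean(0))
E
```

```text
229 slope [-0.074  0.052] deg 5.158851327658612 uphill dir 144.51323887437286 circle [0.4594 0.1994 0.0439] z 0.15610383838405603 res 0.004030950801143671
69 slope [0.009 0.013] deg 0.9245674736274745 uphill dir 54.64203328871951 circle [0.4593 0.2011 0.0438] z 0.15451068047834646 res 0.0024918478187788634
[[0.3957 0.3    0.022 ]
 [0.542  0.2738 0.022 ]
 [0.5152 0.1219 0.022 ]
 [0.369  0.1513 0.022 ]] [0.45546392 0.21177317 0.022     ]
```

```bash
python3 tow.py .4263 .2513 .08 0; python3 -m inch '[[1,[0.08,-0.16,0.2],[0,0,0]],[1,[0.08,-0.16,0.45],[0,0,0]],[1,[0.08,-0.16,0.6],[0,0,0]],[1,[0.08,-0.16,0.65],[0,0,0]],[1,[0.08,-0.16,0.65],[0,0,0]],[1,[0.08,-0.16,0.65],[0,0,0]]]' | egrep 'tcp|force|gap';python3 tow.py .4263 .2513 .03 0;  python3 -c "
from h import *
for n in('side','top'):
    p,d=snapshot(n); cv2.imwrite(f'pics/{n}9.png',p); np.save(f'pics/{n}9.npy',d)
crop('pics/side9.png',190,120,130,130,5,'pics/gr9.png');crop('pics/top9.png',215,220,100,90,8,'pics/gr9t.png')"
```

```text
t 31.85 pos [0.4301 0.2388 0.1522] yang -54.81 gap 0.041 F [-0.77 -0.39 -1.36]
shift [ 0.0965 -0.205   0.6978] turn [0. 0. 0.]
tool z [-1.000e-04 -1.378e-01 -9.905e-01]
tcp_pos: [0.4281, 0.2483, 0.0863]
force: [0.0, -0.5, -0.6]
finger_gap: 0.04
t 32.45 pos [0.4281 0.2483 0.0863] yang -54.85 gap 0.040 F [ 0.01 -0.5  -0.59]
shift [ 0.0459 -0.0986  0.5539] turn [0. 0. 0.]
tool z [ 0.0019 -0.1369 -0.9906]
```

View pics/gr9.png

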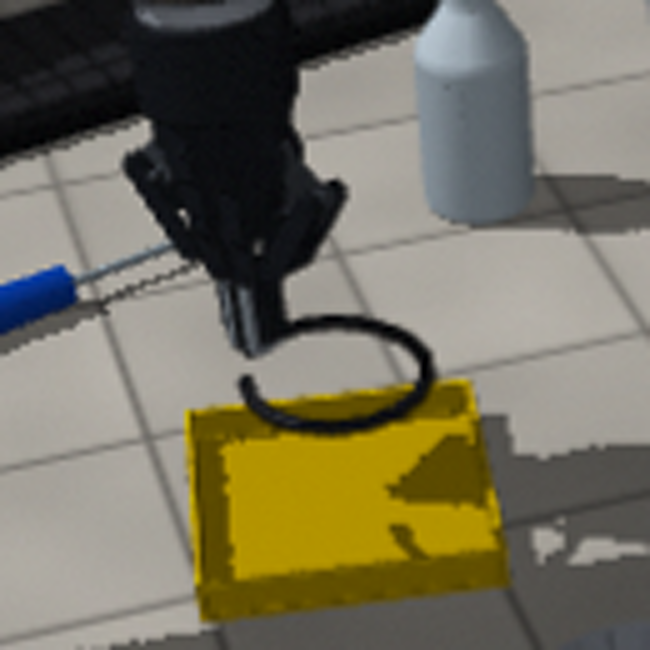

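```bash
python3 -m inch '[[1,[0.045,-0.09,0.2],[0,0,0]],[1,[0.045,-0.09,0.4],[0,0,0]],[1,[0.045,-0.09,0.53],[0,0,0]],[1,[0.045,-0.09,0.53],[0,0,0]],[1,[0.045,-0.09,0.53],[0,0,0]]]' | egrep 'tcp|force|gap';python3 tow.py .4263 .2513 .012 0;  python3 -c "
from h import *
for n in('side','top'):
    p,d=snapshot(n); cv2.imwrite(f'pics/{n}10.png',p); np.save(f'pics/{n}10.npy',d)
crop('pics/side10.png',190,120,130,130,5,'pics/gr10.png');crop('pics/top10.png',215,220,100,90,8,'pics/gr10t.png')"; python3 ringfit.py top pics/top10.png pics/top10.npy 238 250 285 295 .02 .06
```

```text
tcp_pos: [0.4261, 0.2513, 0.0322]
force: [0.6, -0.2, -1.2]
finger_gap: 0.041
t 33.05 pos [0.4261 0.2513 0.0322] yang -54.78 gap 0.041 F [ 0.59 -0.17 -1.2 ]
shift [ 0.0175 -0.0214  0.1997] turn [0. 0. 0.]
tool z [ 0.0012 -0.1373 -0.9905]
54 slope [-0.015 -0.014] deg 1.1763664003495704 uphill dir -136.7284190112549 circle [0.454 0.213 0.045] z 0.036124166584689685 res 0.002123291188619978
```

View pics/gr10.png

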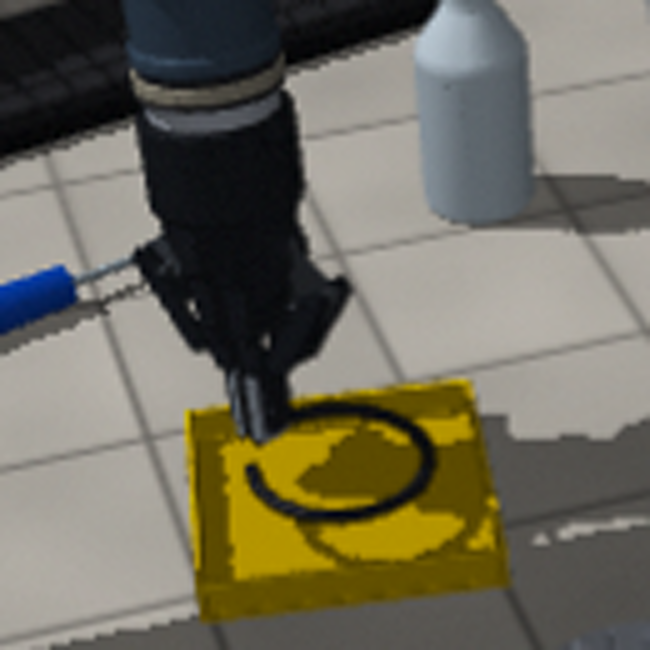

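View pics/gr10t.png

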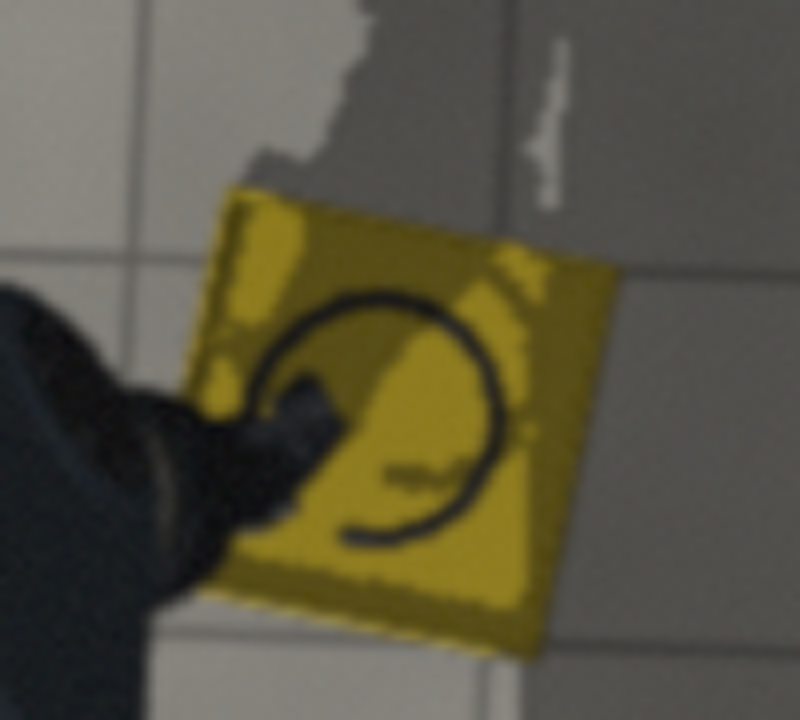

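```bash
python3 -m inch '[[1,[0.009,-0.01,0.1],[0,0,0]],[1,[0.017,-0.02,0.2],[0,0,0]],[1,[0.017,-0.02,0.2],[0,0,0]],[1,[0.017,-0.02,0.2],[0,0,0]]]' | egrep 'tcp|force|gap';python3 tow.py .4263 .2513 .008 0
```

```text
tcp_pos: [0.4257, 0.251, 0.0112]
force: [-0.1, 0.7, -0.1]
finger_gap: 0.041
t 33.55 pos [0.4257 0.251  0.0112] yang -54.77 gap 0.041 F [-0.14  0.75 -0.1 ]
shift [ 0.0095 -0.0027  0.0308] turn [0. 0. 0.]
tool z [-3.000e-04 -1.378e-01 -9.905e-01]
```

```bash
for i in 1 2 3; do python3 -m inch '[[1,[0,-0.002,0.01],[0,0,0]],[1,[0,-0.002,0.01],[0,0,0]]]' | egrep 'tcp|force'; done
```

```text
tcp_pos: [0.426, 0.2512, 0.0107]
force: [-0.8, -0.8, -0.9]
tcp_pos: [0.4259, 0.2512, 0.0097]
force: [-0.3, 0.8, -0.6]
tcp_pos: [0.4258, 0.2512, 0.0086]
force: [0.3, 0.2, -0.3]
```

```bash
for i in 1 2 3; do python3 -m inch '[[1,[0,-0.001,0.008],[0,0,0]],[1,[0,-0.001,0.008],[0,0,0]]]' | egrep 'tcp|force'; done
```

```text
tcp_pos: [0.4257, 0.2512, 0.0078]
force: [-0.7, 0.6, -0.1]
tcp_pos: [0.4257, 0.2512, 0.0073]
force: [0.3, -0.0, 2.5]
tcp_pos: [0.4257, 0.2512, 0.0072]
force: [-1.7, -0.9, 9.4]
```

```bash
python3 -m inch '[[1,[0,0,-0.008],[0,0,0]],[0.9,[0,0,-0.008],[0,0,0]],[0.8,[0,0,-0.008],[0,0,0]],[0.6,[0,0,-0.008],[0,0,0]],[0.6,[0,0,-0.008],[0,0,0]],[0.6,[0,0,-0.008],[0,0,0]]]' | egrep 'tcp|force|gap'; python3 -m inch '[[0.6,[0,0,-0.1],[0,0,0]],[0.6,[0,0,-0.3],[0,0,0]],[0.6,[0,0,-0.6],[0,0,0]],[0.6,[0,0,-1],[0,0,0]],[0.6,[0,0,-1],[0,0,0]]]' | egrep 'tcp|force|gap';  python3 -c "
from h import *
for n in('side','top'):
    p,d=snapshot(n); cv2.imwrite(f'pics/{n}11.png',p); np.save(f'pics/{n}11.npy',d)
crop('pics/side11.png',190,120,130,130,5,'pics/gr11.png');crop('pics/top11.png',215,220,100,90,8,'pics/gr11t.png')"
```

```text
tcp_pos: [0.4254, 0.2512, 0.0068]
force: [-0.9, 0.8, -0.3]
finger_gap: 0.201
tcp_pos: [0.4285, 0.267, 0.1109]
force: [0.6, 0.5, 0.4]
finger_gap: 0.201
```

View pics/gr11.png

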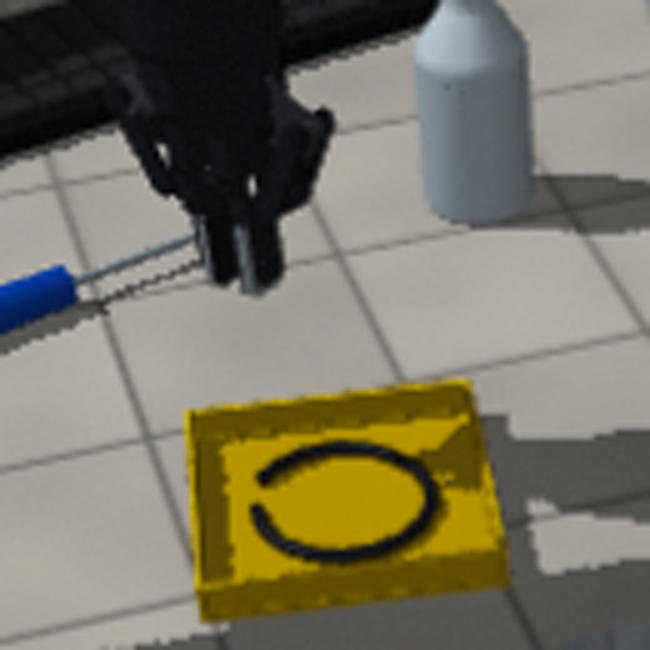

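View pics/gr11t.png

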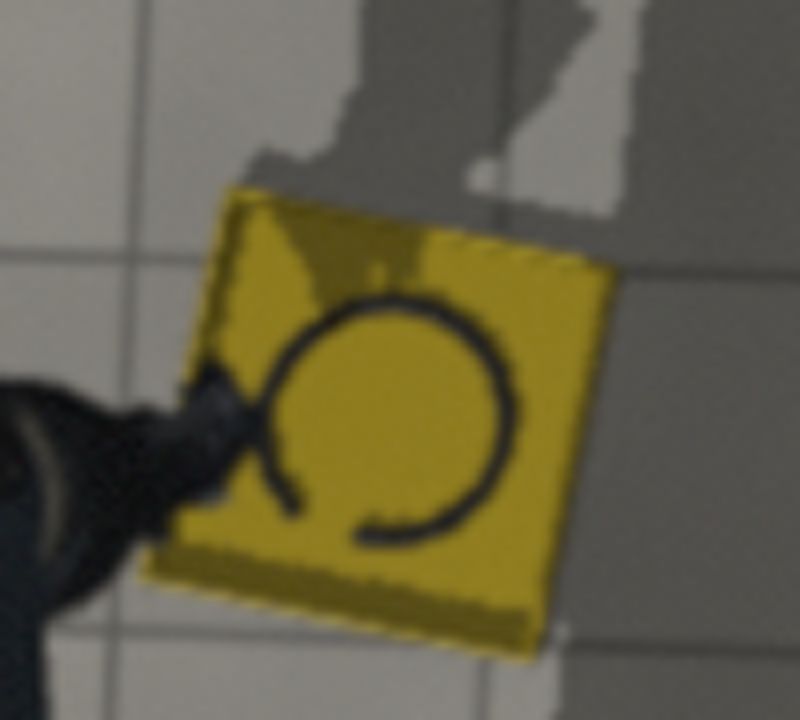

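```bash
python3 -m inch '[[0.6,[0,0,-0.5],[0,0,0]],[0.6,[0,0,-0.9],[0,0,0]],[0.6,[0,0,-0.9],[0,0,0]],[0.6,[0,0,-0.9],[0,0,0]],[0.6,[0,0,-0.9],[0,0,0]]]'; python3 ringfit.py side pics/side11.png pics/side11.npy 238 203 282 235 .002 .03;  python3 -c "
from h import *
p,d=snapshot('side'); cv2.imwrite('pics/side12.png',p)"
```

```text
t: 36.45
tcp_pos: [0.4239, 0.2765, 0.1935]
tool_rot: [0.951, 0.3, -0.022, 0.066]
force: [-0.5, -1.0, 0.3]
finger_gap: 0.198
180 slope [ 0.005 -0.003] deg 0.35489834503680934 uphill dir -30.52802519685468 circle [0.4551 0.2116 0.0446] z 0.010726617755641038 res 0.0017911773228374808
```

View pics/side12.png

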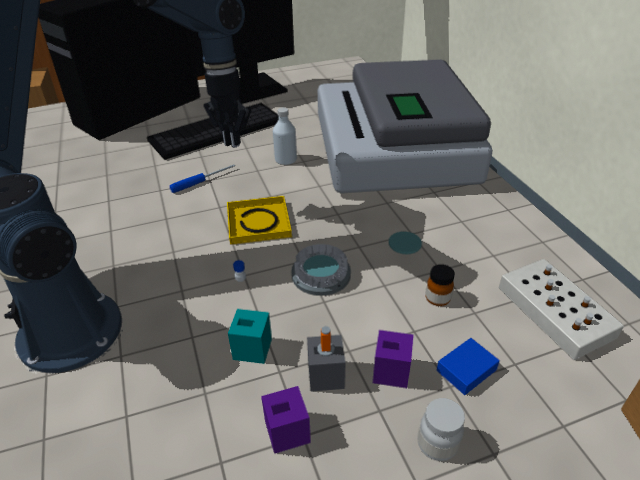

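The ring lies flat in the middle of the dish at (259,220). The pick is in its grey stand at (326,350), everything else is where it was, and the gripper is clear.

```bash
python3 -c "
from station import *
print(sign_off())"
```

```text
the job is handed in; nothing more can be done
None
```

The job is done and handed in at about 36.5 s of the 69 s allowed. No check failed or disagreed in a way that mattered; `sign_off` reports no verdict.

- **Finding the toe:** I took the pick from the grey stand and touched it on the bench. The toe's underside sat about 4 mm below the pick's origin. A light touch on the glass confirmed this, with a highest reading of about 3 N against the 12 N limit.
- **Levering:** I slid the toe outward through the notch under the springy end and lifted. The force peaked at about 8 N, then the end snapped out onto the rim, as the side picture showed.
- **Pick:** I put it back, and a picture shows it hanging by its collar in its stand.
- **Ring:** I gripped it across the wire, lifted it off the cell, levelled it and lowered it into the dish. It touched down at about 9 N. The opening while gripping read about 4 mm rather than the 8 mm of the wire, but the hold stayed firm throughout.

The last check puts the ring within about 1 mm of the dish's middle and tilted about 0.4°. The other things look unmoved, and the gripper is clear of everything.

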